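# Put the stopwatch away in its slide-cover case

### The job

Put the chrome stopwatch from its black cradle away in the wooden slide-cover case. Lay it on its back on the grey felt pad and let go, so that you can take it again by its rim; with the case's cover slid back, lower it in level, dial up - do not tip it in on edge or drop it - and slide the cover fully shut. Leave the balls, the bails box and the paperweight where they stand.

Things in the scene. Friction and masses are not known exactly. Their poses are not given: they have to be found in the camera images.
- watch_center (a point): Loose chrome stopwatch, some 150 g: round body 60 mm across, 22 mm thick, white dial; on its rim a crown (17 mm thick, end 50 mm from the centre) and two small pushers 39 degrees either side of it, out to 38 mm. Point: centre of the round body; x out of the dial, z to the crown, y along the diameter square to it. Starts on edge in cradle, crown up, dial facing away from the robot within 30 degrees.
- cradle: Fixed black ceramic cradle, base 60 x 100 mm, origin under its centre, x as the watch's dial at the start. The watch's centre is 45 mm above it. Front lip (28 mm high) and back lip (32 mm), 13 to 19 mm either side along x, leave the watch 2 mm play; two side horns (55 mm high) stand 34 to 43 mm either side along y. The watch lifts straight up.
- pad_top (a point): Fixed grey felt pad, 160 mm along its x, 130 mm along its y, 3 mm thick; this point is the middle of its top face, z up.
- case_in (a point): Fixed wooden slide-cover case, outside 190 (x) x 134 (y) x 46 mm high, walls 8 mm; inside 174 x 118 mm. Point: centre of the inner floor, 6 mm above the shelf; z up, x the way the cover slides open (roughly away from the robot). Above this point: wall tops 40 mm, cover's underside 30 mm, its top 36 mm. With the cover fully back the mouth is open from x = -87 to +43 mm.
- cover (a joint): Slide of the case's cover: 0 = fully shut, 0.13 m = fully back at its stop. It stays where it is left; friction of about 1 to 2 N, some damping. It starts shut or up to 20 mm ajar. Anything sticking up more than 30 mm above the inner floor blocks it.
- cover_pull (a point): Finger batten on the cover, a dark wooden bar 12 mm thick along the slide, 70 mm long across it and 16 mm high above the cover's top; this point is at its centre, 8 mm above the cover's top, axes as the case's. Shut, it stands 51 mm to the -x side of the case's middle; it moves with the cover.
- ball_a: Bystander: red leather match ball 72 mm in diameter fixed on a black ceramic stand, 91 mm high in all, origin under the stand's centre.
- ball_b: Bystander: a second such ball on its stand.
- bails_box: Bystander: clear acrylic box with two dark bails, 75 (x) x 140 (y) x 46 mm, origin under its centre.
- paperweight: Bystander: glass paperweight, 66 mm across and 47 mm high, origin under its centre.
Mind the look-alikes: they are no part of the job. What is shaped like the part that bears watch_center but blue, pink or yellow is not meant.

How it is judged:
On the way, in this order (a step that is already met when the one before it is completed fails the run):
1. the stopwatch lies on its back on the felt pad, let go and still (x of watch_center in the frame of pad_top between -0.08 and 0.08 m and y of watch_center in the frame of pad_top between -0.065 and 0.065 m and z of watch_center in the frame of pad_top between 0.006 and 0.016 m and angle between watch_center's own x axis and vertical below 0.15 rad and contact force between watch and the fingers below 0.05 N and linear speed of watch below 0.03 m/s), for 0.2 s.
2. the stopwatch lies on its back on the case's floor, let go and still, under the drawn-back cover (x of watch_center in the frame of case_in between -0.075 and 0.075 m and y of watch_center in the frame of case_in between -0.055 and 0.055 m and z of watch_center in the frame of case_in between 0.006 and 0.015 m and angle between watch_center's own x axis and vertical below 0.15 rad and contact force between watch and the fingers below 0.05 N and linear speed of watch below 0.03 m/s and value of joint cover above 0.05 m), for 0.2 s.
At the end, for the whole second after the job is handed in: The stopwatch lies flat on its back (dial up, within about 9 degrees of level) on the floor of the case, released and at rest, and the cover is fully shut (within 5 mm) (x of watch_center in the frame of case_in between -0.075 and 0.075 m and y of watch_center in the frame of case_in between -0.055 and 0.055 m and z of watch_center in the frame of case_in between 0.006 and 0.015 m and angle between watch_center's own x axis and vertical below 0.15 rad and contact force between watch and the fingers below 0.05 N and linear speed of watch below 0.03 m/s and value of joint cover below 0.005 m and velocity of joint cover between -0.01 and 0.01 m/s); the robot touches nothing.
It fails at once if the stopwatch is tipped into the case on edge (x of watch_center in the frame of case_in between -0.085 and 0.085 m and y of watch_center in the frame of case_in between -0.06 and 0.06 m and z of watch_center in the frame of case_in below 0.036 m and angle between watch_center's own x axis and vertical above 0.6 rad).
It fails at once if the stopwatch is dropped into the case (a fall of more than about 13 mm) (x of watch_center in the frame of case_in between -0.085 and 0.085 m and y of watch_center in the frame of case_in between -0.06 and 0.06 m and z of watch_center in the frame of case_in below 0.04 m and contact force between watch and the fingers below 0.05 N and linear speed of watch above 0.5 m/s).
It fails at once if a ball, the bails box or the paperweight is disturbed (moved more than 20 mm or tipped) (distance of any of ball_a, ball_b, bails_box, paperweight from where it was at the start of the episode above 0.02 m or angle between any of ball_a, ball_b, bails_box, paperweight's own z axis and vertical above 0.3 rad).
It also fails if it takes over 70 s, if anything falls off the work surface, if the arm or the gripper's body presses on something with over 40 N, if the wrist force passes 120 N, or if a joint passes its speed limit or range.

### The arm

A 6-joint arm with a two-finger parallel gripper is mounted at the origin on the work surface. World frame = base frame: x ahead of the robot, y to its left, z up, the work surface at z = 0. Lengths are in m, angles in rad, forces in N, time in s.
With the tool pointing down it reaches from about 0.375 to 0.9 m from the base axis. Payload 3.1 kg.
Tool frame: the origin (TCP) lies on the front face of the gripper's body, between the roots of the fingers; the fingertips stand 73 mm ahead of it and the grasp point (between the pads) lies 54 mm ahead of it (manip.finger_overhang is the distance from the TCP to the fingertips, in m); z points along the fingers, y is the direction in which the jaws open and shut (so a half turn about z gives the same grasp; the last joint's range is limited). The gripper opens to 85 mm and grips with 20 to 120 N. Pads are 22 mm wide; open, the fingers measure 114 mm over their backs; the gripper's body (76 mm by 85 mm) begins 54 mm behind the grasp point. The pads swing forward as they close: fully open they stand 13 mm farther back than shut.
Start: joints at [0.933, 0.527, 1.433, -0, 1.181, -0.178], TCP at [0.277, 0.56, 0.304] pointing down, gripper open.
Joint ranges: [-3.08, 3.08], [-0.75, 2.2], [0.22, 2.44], [-1.43, 4.57], [0, 2.65], [-2.85, 2.85]. Speed limits (rad/s): [2.79, 2.79, 3.14, 3.14, 3.14, 3.14].

### API

Orientations are given as a unit quaternion [x, y, z, w].
In Python, from station import manip gives the robot as it stands.
- The arm moves only by the tool apply_moves, never from a script. Its argument "increments" is a list that holds one entry, the list of rows, each a list of 4 numbers: the shift along the tool's x, y, z in m, then the turn about the tool's z in degrees. In form: [[[dx, dy, dz, spin], ...]]. A call has 1 to 5 rows; each row shifts and turns the pose as measured when the row begins, along the tool's axes as they then stand; what a row does not reach is not made up. A row lasts 1/10 s, in which the tool goes at most 50 mm and 8.59 degrees, less where a joint would pass 70% of its speed; a pose out of reach is approached as far as the arm can. A call with a gripper value outside its range is refused whole. "fingers" is the opening, from 0 (shut) to 1 (fully open), set as the call begins (left out, the last holds). The fingers move at their own pace and stop on an object; "newtons" is the grip in N (left out, the last holds). Time passes only in rows, so rows that do not move let the fingers close. It gives the time, the measured TCP pose, the force and the opening at its end, in the units of the state.
- manip.sense(): the state, without advancing time (a new reading comes with each control period).
- manip.snapshot(name): name is "scene" or "top" or "wrist"; returns (picture, depth): 400x640x3 uint8, red, green, blue; 400x640 float32, m along the optical axis (not along the pixel's ray), 0 where there is no reading.
- manip.camera_model(name): a dict with "mtx" (3x3 intrinsics, pixels), "R" (3x3) and "t" (3): a world point X has camera coordinates R X + t; the wrist camera has in their place "mount" (4x4, takes a point from camera to tool coordinates, whose origin is the TCP and whose axes are the flange's). Camera axes: x right, y down, z forward; pixel columns grow to the right and rows downward; lengths in m; the calibration is good to about 2 mm. The wrist camera is an equidistant fisheye: a pixel r from the principal point sees the ray r / f radians off the axis. A picture is of the moment at which its call begins: read the wrist's pose just before it. camera_model takes no time and is no camera call.
- manip.sign_off(): hands the job in, once; it reports no verdict.
The state is a dict: "t": time; "q": joint angles; "qd": joint speeds; "tau": joint torques, N m; "tcp_pos": TCP position; "tool_rot": TCP orientation; "force": force on the tool from outside, world axes, zero at the start; "ft_torque": the same for the moment, N m; "finger_gap": opening from 0.0 (shut) to 1.0 (fully open).
Only numpy, scipy, OpenCV 4.12 (cv2) and the standard library are available. Lean on these libraries where they do the work, as an engineer would, in place of code of your own. Each camera call takes 0.05 s, during which the arm holds its last target.

## Working session

There is one attempt and no reset: what is moved stays moved. The work goes in short steps, Python scripts to look and compute and a tool call to move; the robot and the scene stay as the last step left them, time stands still between calls to the robot, and variables do not carry over. Pictures are saved under pics/ and viewed, and the job is handed in when it is done.

Besides the shell and the picture viewer there is one more tool, called after ">>>" as a command line: name --argument value ..., lists and objects as JSON in quotes. apply_moves: Moves the arm, as the interface text tells. Its arguments: {"type":"object","properties":{"increments":{"type":"array","items":{"type":"array","items":{"type":"array","items":{"type":"number"}}}},"fingers":{"type":"number"},"newtons":{"type":"number"}},"required":["increments"]}

```bash
ls -la; mkdir -p pics
python3 - <<'E'
from station import manip
import cv2, numpy as np
np.set_printoptions(precision=4,suppress=True)
s=manip.sense(); print(s)
for n in ["scene","top","wrist"]:
    m=manip.camera_model(n); print(n,m)
    p,d=manip.snapshot(n)
    cv2.imwrite(f"pics/{n}0.png",p[:,:,::-1]); np.save(f"pics/{n}0.npy",d)
E
```

```text
total 12
drwxr-xr-x  3 agent agent 4096 Dec  7 08:47 .
drwxr-xr-x 23 root  root  4096 Dec  7 08:47 ..
drwxr-xr-x  2 agent agent 4096 Dec  7 08:47 pics
{'t': 0.0, 'q': array([ 0.9335,  0.5285,  1.4339,  0.    ,  1.1814, -0.1785]), 'qd': array([ 0.0005, -0.0013,  0.0005, -0.0005, -0.0005,  0.0013]), 'tau': array([ -0.0005, -44.2363, -17.8018,  -0.0002,   0.0085,   0.    ]), 'tcp_pos': array([0.2764, 0.5599, 0.3029]), 'tool_rot': array([ 0.2274,  0.9738, -0.001 , -0.0004]), 'force': array([0.0732, 0.8329, 0.2759]), 'ft_torque': array([-0.0261,  0.0088,  0.0459]), 'finger_gap': 0.9976353405388562}
scene {'mtx': array([[450.8278,   0.    , 318.2872],
       [  0.    , 450.8278, 195.3124],
       [  0.    ,   0.    ,   1.    ]]), 'R': array([[ 0.5182,  0.8553,  0.0001],
       [ 0.5072, -0.3072, -0.8052],
       [-0.6887,  0.4173, -0.593 ]]), 't': array([-0.3001, -0.2597,  1.9392])}
top {'mtx': array([[393.337 ,   0.    , 318.1081],
       [  0.    , 393.337 , 199.9707],
       [  0.    ,   0.    ,   1.    ]]), 'R': array([[-0.0017, -1.    ,  0.0076],
       [-0.997 ,  0.0011, -0.077 ],
       [ 0.077 , -0.0077, -0.997 ]]), 't': array([0.0026, 0.6202, 1.4568])}
wrist {'mtx': array([[309.7069,   0.    , 318.2313],
       [  0.    , 309.7069, 198.0757],
       [  0.    ,   0.    ,   1.    ]]), 'mount': array([[-0.0006, -0.9461, -0.324 ,  0.0848],
       [ 1.    , -0.0004, -0.0006,  0.0006],
       [ 0.0005, -0.324 ,  0.9461, -0.0688],
       [ 0.    ,  0.    ,  0.    ,  1.    ]])}
```

View pics/scene0.png

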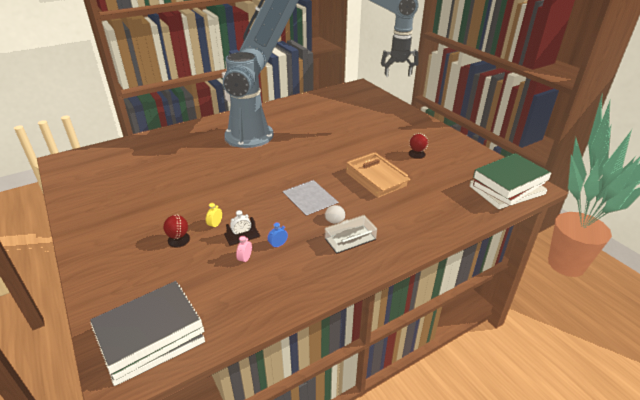

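View pics/top0.png

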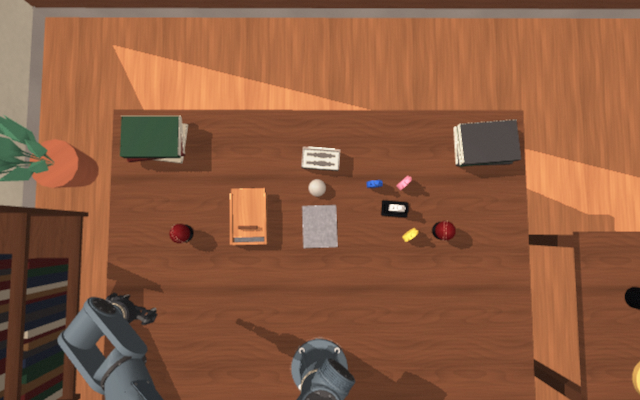

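View pics/wrist0.png

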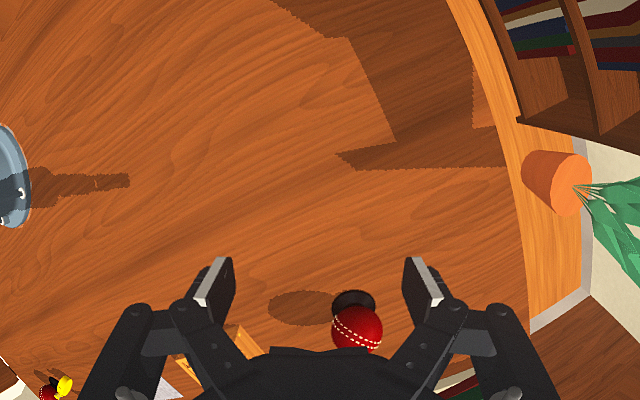

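The scene view shows the watch at (240,225), in its cradle among coloured look-alikes. The pad is at (310,197) and the case at (378,173). In the top view these are at (397,209), (320,226) and (248,216), and a dark slot at (248,240) suggests the cover is ajar. I'll measure roughly from the top view, then refine with the wrist camera.

```bash
cat > h.py <<'E'
import numpy as np, cv2
from station import manip
from scipy.spatial.transform import Rotation as Ro
np.set_printoptions(precision=4,suppress=True)
def ray(name,uv,pose=None):
    m=manip.camera_model(name); K=m['mtx']; uv=np.atleast_2d(uv).astype(float)
    x=(uv[:,0]-K[0,2])/K[0,0]; y=(uv[:,1]-K[1,2])/K[1,1]
    if name!='wrist':
        d=np.c_[x,y,np.ones(len(x))]@m['R']; o=-m['R'].T@m['t']
        return o,d
    th=np.hypot(x,y); s=np.where(th>1e-9,np.sin(th)/np.maximum(th,1e-9),1)
    d=np.c_[x*s,y*s,np.cos(th)]
    p,q=pose; R=Ro.from_quat(q).as_matrix(); M=m['mount']
    return R@M[:3,3]+p, d@M[:3,:3].T@R.T
def onz(name,uv,z,pose=None):
    o,d=ray(name,uv,pose); return o+d*((z-o[2])/d[:,2])[:,None]
def proj(name,X,pose=None):
    m=manip.camera_model(name); K=m['mtx']; X=np.atleast_2d(X)
    if name!='wrist':
        c=X@m['R'].T+m['t']; return np.c_[c[:,0]/c[:,2]*K[0,0]+K[0,2],c[:,1]/c[:,2]*K[1,1]+K[1,2]]
    p,q=pose; R=Ro.from_quat(q).as_matrix(); M=m['mount']
    c=((X-p)@R-M[:3,3])@M[:3,:3]
    th=np.arctan2(np.hypot(c[:,0],c[:,1]),c[:,2]); ph=np.arctan2(c[:,1],c[:,0])
    return np.c_[th*np.cos(ph)*K[0,0]+K[0,2],th*np.sin(ph)*K[1,1]+K[1,2]]
def snap(name,out):
    s=manip.sense(); pose=(s['tcp_pos'],s['tool_rot'])
    p,d=manip.snapshot(name); cv2.imwrite(f'pics/{out}.png',p[:,:,::-1]); np.savez(f'pics/{out}.npz',p=p,d=d,pos=pose[0],rot=pose[1]); return p,d,pose
def load(out):
    z=np.load(f'pics/{out}.npz'); return z['p'],z['d'],(z['pos'],z['rot'])
def yaw(rot): # heading of tool x, deg
    R=Ro.from_quat(rot).as_matrix(); return np.degrees(np.arctan2(R[1,0],R[0,0]))
def go(target,yawd=None):
    """shift in tool axes to world target"""
    s=manip.sense(); R=Ro.from_quat(s['tool_rot']).as_matrix()
    d=R.T@(np.array(target)-s['tcp_pos']); y=yaw(s['tool_rot'])
    print('tcp',s['tcp_pos'],'yaw',round(y,2),'q6',s['q'][5],'shift tool',d, 'spin', None if yawd is None else -((yawd-y+180)%360-180))
E
python3 - <<'E'
from h import *
for n,uv,z in [('watch',(397,209),.09),('pad',(320,226),.003),('case',(248,216),.046),('batten',(248,228),.05),('balla',(181,233),.055),('ballb',(444,231),.055),('bails',(321,158),.046),('pw',(317,187),.04),('yellow',(410,235),.07),('blue',(374,184),.07),('pink',(404,183),.07)]:
    print(n,onz('top',uv,z)[0])
print(yaw(manip.sense()['tool_rot']), Ro.from_quat(manip.sense()['tool_rot']).as_matrix())
p=cv2.imread('pics/top0.png'); cv2.imwrite('pics/top0z.png',cv2.resize(p[140:260,170:470],None,fx=2.66,fy=2.66,interpolation=cv2.INTER_CUBIC))
E
```

```text
watch [ 0.5822 -0.2813  0.09  ]
pad [ 0.5226 -0.0055  0.003 ]
case [0.5594 0.2608 0.046 ]
batten [0.5152 0.2596 0.05  ]
balla [0.4974 0.5028 0.055 ]
ballb [ 0.503  -0.4601  0.055 ]
bails [ 0.7758 -0.0092  0.046 ]
pw [0.6675 0.0059 0.04  ]
yellow [ 0.4888 -0.3311  0.07  ]
blue [ 0.675  -0.2027  0.07  ]
pink [ 0.6786 -0.3129  0.07  ]
153.71474230237004 [[-0.8966  0.4428 -0.001 ]
 [ 0.4428  0.8966 -0.0014]
 [ 0.0003 -0.0017 -1.    ]]
```

View pics/top0z.png

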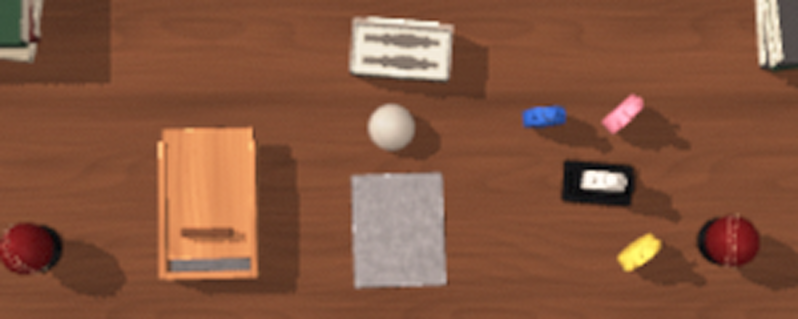

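>>> apply_moves --increments '[[[-0.04,-0.021,0,0],[-0.04,-0.021,0,0],[-0.04,-0.021,0,0],[-0.04,-0.021,0,0],[-0.04,-0.021,0,0]]]'

```text
t: 0.65
tcp_pos: [0.4095, 0.377, 0.3011]
tool_rot: [0.221, 0.975, -0.0, -0.001]
force: [1.0, 0.1, 0.4]
finger_gap: 1.002
```

>>> apply_moves --increments '[[[-0.04,-0.021,0,0],[-0.04,-0.021,0,0],[-0.04,-0.021,0,0],[0,0,0,0]]]' --fingers 0.45

```text
t: 1.05
tcp_pos: [0.4963, 0.2593, 0.3003]
tool_rot: [0.224, 0.975, -0.001, -0.0]
force: [-0.6, 1.2, -0.3]
finger_gap: 0.451
```

Run:
```python
from h import *
p,d,pose=snap('wrist','w1'); print(pose,yaw(pose[1]),manip.sense()['finger_gap'],manip.sense()['t'])
```

```text
(array([0.4963, 0.2593, 0.3003]), array([ 0.2241,  0.9746, -0.0008, -0.0004])) 154.10037034416573 0.45125346595733884 1.1
```

View pics/w1.png

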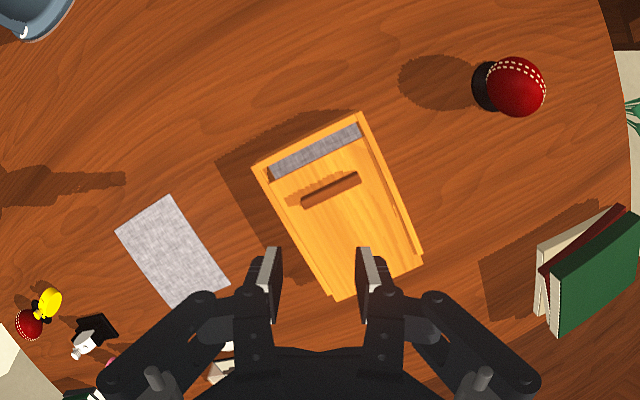

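The wrist view shows the case at (335,205) with its near slot open, about 20 mm ajar. The batten is at (330,189), the pad at (172,250), and ball A is well clear at (515,87). I'll zoom in to find the corners.

Run:
```python
from h import *
p=cv2.imread('pics/w1.png'); cv2.imwrite('pics/w1z.png',cv2.resize(p[100:310,240:440],None,fx=2.8,fy=2.8,interpolation=cv2.INTER_CUBIC))
```

```text
(no output)
```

View pics/w1z.png

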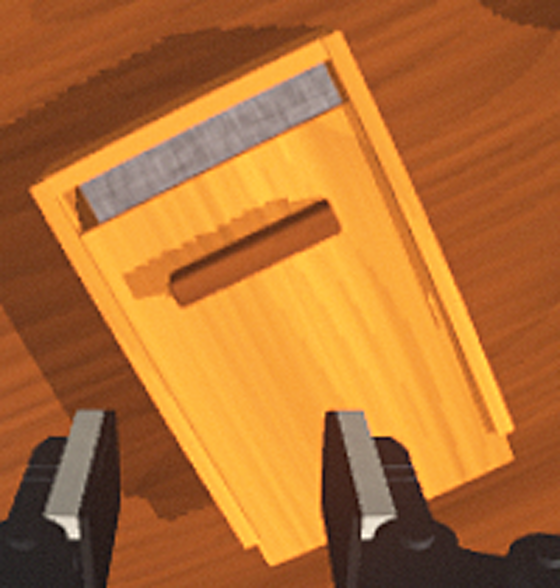

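Run:
```python
from h import *
p,d,pose=load('w1')
f=lambda a:np.array(a)/2.8+[240,100]
C=onz('wrist',f([(32,188),(340,32),(513,430),(247,548)]),.046,pose); print(C)
e=[np.linalg.norm(C[i]-C[(i+1)%4]) for i in range(4)]; print(e)
ax=(C[2]-C[1]+C[3]-C[0])[:2]; ax/=np.linalg.norm(ax); ay=np.array([-ax[1],ax[0]])
print('center',C.mean(0),'ax deg',np.degrees(np.arctan2(ax[1],ax[0])), 'near edge deg',np.degrees(np.arctan2(*(C[1]-C[0])[:2][::-1]))-90)
B=onz('wrist',f([(172,283),(330,213),(340,232),(183,305)]),.058,pose); print(B,B.mean(0))
print('rel',[( (b-C.mean(0))[:2]@ax,(b-C.mean(0))[:2]@ay) for b in np.r_[B,[B.mean(0)]]])
P=onz('wrist',[(172,195),(115,232),(230,286)],.003,pose);print('pad',P, np.linalg.norm(P[0]-P[1]),np.linalg.norm(P[0]-P[2]))
# depth cloud cross-check: depth along axis
print(d[120:300:20,320])
o,r=ray('wrist',f([(256,390)]),pose)
```

```text
[[0.4558 0.1982 0.046 ]
 [0.4536 0.3298 0.046 ]
 [0.6416 0.3332 0.046 ]
 [0.6443 0.2015 0.046 ]]
[np.float64(0.13164465792010416), np.float64(0.1880315820075718), np.float64(0.13169901765995395), np.float64(0.18847734920933285)]
center [0.5488 0.2657 0.046 ] ax deg 1.0277121687827409 near edge deg 0.9609572962567086
[[0.511  0.2322 0.058 ]
 [0.512  0.2976 0.058 ]
 [0.5204 0.298  0.058 ]
 [0.5208 0.2319 0.058 ]] [0.5161 0.2649 0.058 ]
rel [(np.float64(-0.03841937238169984), np.float64(-0.03281848366947297)), (np.float64(-0.03622964876632892), np.float64(0.03257221085553484)), (np.float64(-0.027830314794396883), np.float64(0.032863091670269295)), (np.float64(-0.02858722765495016), np.float64(-0.03325288436762728)), (np.float64(-0.0327666408993439), np.float64(-0.00015901637782402938))]
pad [[ 0.4426  0.066   0.003 ]
 [ 0.4454 -0.0652  0.003 ]
 [ 0.599   0.0645  0.003 ]] 0.13124484501140463 0.15642653863578787
[0.3588 0.362  0.3331 0.3405 0.3299 0.3542 0.3624 0.3729 0.3781]
```

>>> apply_moves --increments '[[[0,0,0.015,8],[0,0,0.015,8],[0,0,0.015,8],[0,0,0.015,8],[0,0,0.015,8]]]' --fingers 0.4

```text
t: 1.6
tcp_pos: [0.4914, 0.2653, 0.2244]
tool_rot: [0.554, 0.833, 0.001, -0.002]
force: [0.5, -0.2, 0.1]
finger_gap: 0.401
```

>>> apply_moves --increments '[[[0,0,0.01,8],[0,0,0.01,8],[0,0,0.0,7.5],[0,0,0,0]]]'

```text
t: 2.0
tcp_pos: [0.4848, 0.27, 0.2003]
tool_rot: [0.716, 0.698, -0.004, -0.005]
force: [-0.4, 0.2, -0.2]
finger_gap: 0.402
```

Run:
```python
from h import *
go([.516,.265,.121],91)
```

```text
tcp [0.4848 0.27   0.2003] yaw 88.61 q6 0.32420489022011645 shift tool [-0.0044  0.0322  0.0789] spin -2.3881469182263686
```

>>> apply_moves --increments '[[[-0.004,0.032,0,-2.4],[0,0,0.03,0],[0,0,0,0]]]'

```text
t: 2.3
tcp_pos: [0.5142, 0.2684, 0.1697]
tool_rot: [0.695, 0.719, -0.004, -0.006]
force: [0.1, -0.4, -0.5]
finger_gap: 0.399
```

Run:
```python
from h import *
go([.516,.265,.121],91)
snap('wrist','w2')
```

```text
tcp [0.5142 0.2684 0.1697] yaw 91.9 q6 0.24761475491565818 shift tool [-0.0036  0.0023  0.0487] spin 0.8951876362361304
```

View pics/w2.png

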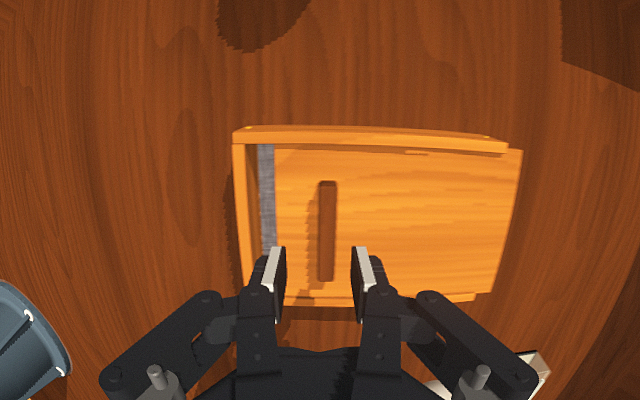

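The batten at (327,230) sits between the jaws, whose centre is near 320. I'll descend and close on it.

>>> apply_moves --increments '[[[-0.003,0.003,0.025,1],[0,0,0.022,0],[0,0,0,0]]]'

```text
t: 2.65
tcp_pos: [0.521, 0.2689, 0.1286]
tool_rot: [0.699, 0.715, 0.003, -0.002]
force: [-0.8, 0.6, 1.2]
finger_gap: 0.397
```

>>> apply_moves --increments '[[[0,0,0,0],[0,0,0,0],[0,0,0,0],[0,0,0,0]]]' --fingers 0.0 --newtons 20

```text
t: 3.05
tcp_pos: [0.5222, 0.2704, 0.1338]
tool_rot: [0.698, 0.716, 0.006, -0.0]
force: [0.2, -0.1, -0.9]
finger_gap: 0.0
```

>>> apply_moves --increments '[[[0,0,0.0,0],[0,0,0,0],[0,0,0,0]]]' --fingers 0.4

```text
t: 3.35
tcp_pos: [0.523, 0.2707, 0.1354]
tool_rot: [0.698, 0.716, 0.007, 0.0]
force: [0.2, 0.3, -0.3]
finger_gap: 0.401
```

Run:
```python
from h import *
s=manip.sense(); print(s['force'],s['qd'])
go([.516,.265,.115],91)
snap('wrist','w3');snap('top','t3')
p=cv2.imread('pics/t3.png'); cv2.imwrite('pics/t3z.png',cv2.resize(p[170:260,190:300],None,fx=5,fy=5,interpolation=cv2.INTER_CUBIC))
```

```text
[ 0.163   0.2787 -0.3104] [-0.0018 -0.0043 -0.0009  0.0005  0.0028  0.0003]
tcp [0.523  0.2707 0.1354] yaw 91.44 q6 0.2537299909764494 shift tool [-0.0057 -0.0073  0.0203] spin 0.43927470409721536
```

View pics/w3.png

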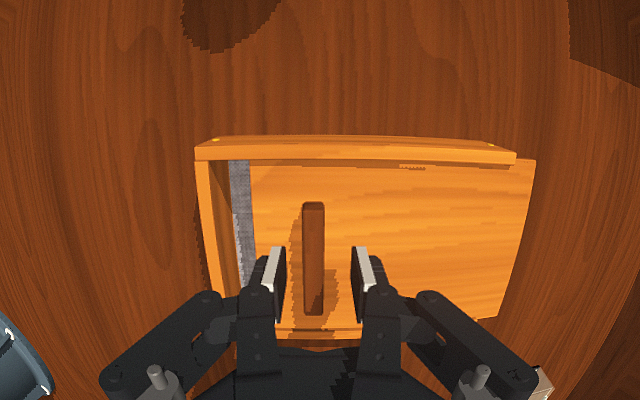

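The batten is at (313,258), slightly left of the jaw centre, and the tips are too high. I'll shift about 6 mm and go about 20 mm lower.

>>> apply_moves --increments '[[[-0.006,-0.007,0.012,0],[0,0,0.008,0]]]'

```text
t: 3.65
tcp_pos: [0.517, 0.2649, 0.1156]
tool_rot: [0.698, 0.716, 0.008, 0.001]
force: [-0.9, -0.1, -0.2]
finger_gap: 0.393
```

Run:
```python
from h import *
s=manip.sense(); print(s['force'],s['qd'])
go([.516,.265,.119],91)
```

```text
[-0.8954 -0.08   -0.2065] [ 0.0089  0.1273 -0.0359  0.0083 -0.179   0.0016]
tcp [0.517  0.2649 0.1156] yaw 91.44 q6 0.24574957364398128 shift tool [ 0.0002 -0.001  -0.0034] spin 0.44444727887014324
```

>>> apply_moves --increments '[[[0,0,-0.003,0],[0,0,0,0],[0,0,0,0],[0,0,0,0]]]' --fingers 0.0

```text
t: 4.05
tcp_pos: [0.5174, 0.2649, 0.1181]
tool_rot: [0.698, 0.716, 0.007, 0.001]
force: [-0.3, -0.7, -1.7]
finger_gap: 0.131
```

>>> apply_moves --increments '[[[0,0.025,0,0],[0,0.025,0,0],[0,0.025,0,0],[0,0.025,0,0]]]'

```text
t: 4.45
tcp_pos: [0.6119, 0.267, 0.1182]
tool_rot: [0.698, 0.716, 0.0, -0.004]
force: [-1.1, -1.4, -0.5]
finger_gap: 0.132
```

>>> apply_moves --increments '[[[0,0.01,0,0],[0,0.006,0,0]]]'

```text
t: 4.65
tcp_pos: [0.6297, 0.2673, 0.1181]
tool_rot: [0.698, 0.716, 0.0, -0.004]
force: [-14.4, 1.0, 4.8]
finger_gap: 0.135
```

Run:
```python
from h import *
s=manip.sense(); print(s['force'],s['finger_gap'])
go([.629,.266,.118],91)
```

```text
[-14.4266   0.9601   4.776 ] 0.13489019514014092
tcp [0.6297 0.2673 0.1181] yaw 91.39 q6 0.2058228825445713 shift tool [-0.0013 -0.0007  0.0001] spin 0.3861491738661016
```

>>> apply_moves --increments '[[[0,-0.001,0,0],[0,0,0,0],[0,0,0,0],[0,0,-0.03,0],[0,0,-0.03,0]]]' --fingers 0.45

```text
t: 5.15
tcp_pos: [0.6243, 0.2669, 0.1744]
tool_rot: [0.698, 0.716, -0.004, -0.007]
force: [1.2, -0.3, 0.1]
finger_gap: 0.45
```

>>> apply_moves --increments '[[[0,0,-0.03,-8.5],[0,0,-0.03,-8.5],[0,0,-0.03,-8.5],[0,0,-0.02,-8.5],[0,0,0,-8.5]]]'

```text
t: 5.65
tcp_pos: [0.6252, 0.2678, 0.2944]
tool_rot: [0.384, 0.923, 0.001, -0.004]
force: [-0.0, 0.5, -1.0]
finger_gap: 0.446
```

>>> apply_moves --increments '[[[0,0,0,-8.5],[0,0,0,-8.5],[0,0,0,-8.5],[0,0,0,-8.5],[0,0,0,-8.5]]]'

```text
t: 6.15
tcp_pos: [0.6231, 0.2688, 0.298]
tool_rot: [0.02, 1.0, 0.003, -0.001]
force: [-0.5, 0.6, -0.6]
finger_gap: 0.444
```

Run:
```python
from h import *
s=manip.sense(); print(s['force'],s['finger_gap'],s['t'])
go([.54,-.28,.27],180)
```

```text
[-0.5117  0.5566 -0.6326] 0.44422277709194435 6.15
tcp [0.6231 0.2688 0.298 ] yaw 177.73 q6 -1.2928161383809702 shift tool [ 0.0613 -0.5518  0.0245] spin -2.267621303538391
```

>>> apply_moves --increments '[[[0.005,-0.046,0,0],[0.005,-0.046,0,0],[0.005,-0.046,0,0],[0.005,-0.046,0,0],[0.005,-0.046,0,0]]]'

```text
t: 6.65
tcp_pos: [0.588, 0.0411, 0.2969]
tool_rot: [0.011, 1.0, 0.004, 0.003]
force: [1.1, -0.2, -0.4]
finger_gap: 0.45
```

>>> apply_moves --increments '[[[0.005,-0.046,0,0],[0.005,-0.046,0,0],[0.005,-0.046,0,0],[0.005,-0.046,0,0],[0.005,-0.046,0,0]]]'

```text
t: 7.15
tcp_pos: [0.5542, -0.1953, 0.2966]
tool_rot: [0.009, 1.0, 0.004, 0.005]
force: [0.3, -0.3, 0.2]
finger_gap: 0.445
```

>>> apply_moves --increments '[[[0.01,-0.046,0,0],[0,-0.03,0,0],[0,0,0,0]]]'

```text
t: 7.45
tcp_pos: [0.5405, -0.2798, 0.297]
tool_rot: [0.012, 1.0, 0.001, 0.006]
force: [0.4, 0.7, 0.5]
finger_gap: 0.449
```

Run:
```python
from h import *
go([.54,-.28,.27],180)
snap('wrist','w4')
```

```text
tcp [ 0.5405 -0.2798  0.297 ] yaw 178.63 q6 -2.2156666938070844 shift tool [ 0.0009 -0.0003  0.027 ] spin -1.3744569097592603
```

View pics/w4.png

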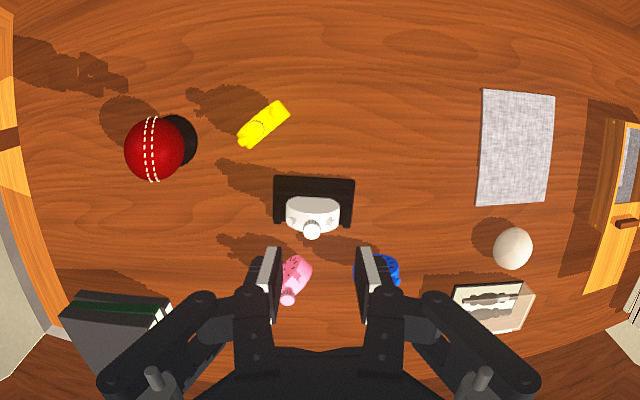

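The watch's crown is at (312,229), above the black cradle (275-355,177-228), with the pink and blue look-alikes behind it. The cradle is rotated only slightly. I'll zoom in.

Run:
```python
from h import *
p=cv2.imread('pics/w4.png'); cv2.imwrite('pics/w4z.png',cv2.resize(p[165:250,260:370],None,fx=7,fy=7,interpolation=cv2.INTER_CUBIC))
```

```text
(no output)
```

View pics/w4z.png

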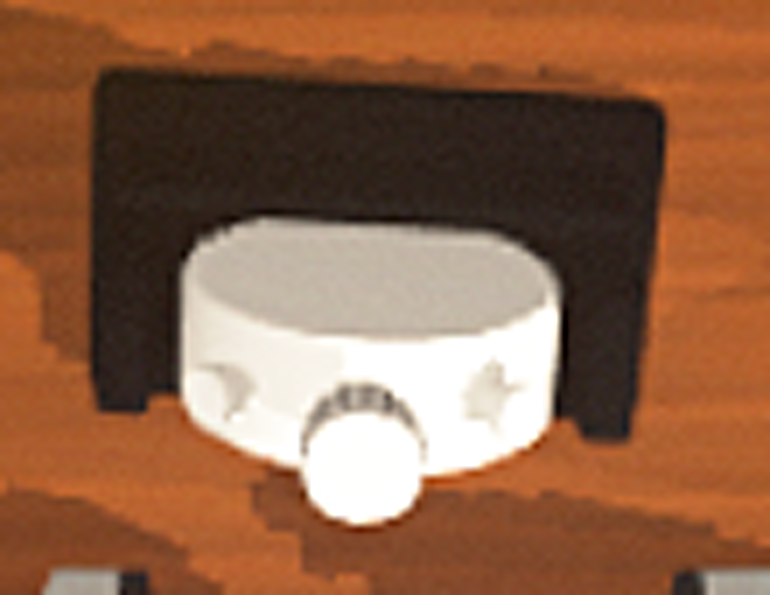

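Run:
```python
from h import *
p,d,pose=load('w4')
f=lambda a:np.array(a)/7+[260,165]
print('crown',onz('wrist',f([(362,465)]),.095,pose), 'edge l/r',onz('wrist',f([(303,465),(422,465)]),.095,pose))
for z in (.0,.01,.02):
  E=onz('wrist',f([(100,72),(660,105)]),z,pose); v=E[1]-E[0]; print(z,E,np.linalg.norm(v),'deg of edge',np.degrees(np.arctan2(v[1],v[0])))
# back-face rim points on watch (z=.045): widest points
W=onz('wrist',f([(182,270),(558,285)]),.045,pose); v=W[1]-W[0]; print(W,np.linalg.norm(v),np.degrees(np.arctan2(v[1],v[0])))
P=onz('wrist',[(483,89),(554,96),(475,206),(545,201)],.003,pose);print('pad',P,P.mean(0))
```

```text
crown [[ 0.5854 -0.2858  0.095 ]] edge l/r [[ 0.5853 -0.294   0.095 ]
 [ 0.5856 -0.2775  0.095 ]]
0.0 [[ 0.5542 -0.3325  0.    ]
 [ 0.5628 -0.2343  0.    ]] 0.0985957469421949 deg of edge 85.01749914664587
0.01 [[ 0.5515 -0.331   0.01  ]
 [ 0.5598 -0.2355  0.01  ]] 0.09589296029008121 deg of edge 85.01749914664587
0.02 [[ 0.5488 -0.3295  0.02  ]
 [ 0.5569 -0.2366  0.02  ]] 0.09319017363796753 deg of edge 85.01749914664586
[[ 0.5748 -0.3148  0.045 ]
 [ 0.5788 -0.2554  0.045 ]] 0.059544078016702896 86.1170812186585
pad [[ 0.4437 -0.0683  0.003 ]
 [ 0.4391  0.0585  0.003 ]
 [ 0.6012 -0.0642  0.003 ]
 [ 0.5978  0.0679  0.003 ]] [ 0.5204 -0.0015  0.003 ]
```

Run:
```python
from h import *
go([.586,-.2855,.20],175)
```

```text
tcp [ 0.5403 -0.2777  0.2968] yaw 178.69 q6 -2.214963960698757 shift tool [-0.0448 -0.0072  0.0973] spin 3.6869400926103424
```

>>> apply_moves --increments '[[[-0.045,-0.005,0.03,3.6],[0,0,0.03,0],[0,0,0.03,0],[0,0,0,0]]]' --fingers 0.4

```text
t: 7.9
tcp_pos: [0.5844, -0.2773, 0.2091]
tool_rot: [0.043, 0.999, 0.003, 0.007]
force: [-0.3, -0.3, -0.3]
finger_gap: 0.403
```

Run:
```python
from h import *
go([.586,-.2855,.156],175)
snap('wrist','w5')
```

```text
tcp [ 0.5844 -0.2773  0.2091] yaw 175.12 q6 -2.1127357395642146 shift tool [-0.0016 -0.0083  0.0531] spin 0.12395394102418322
```

View pics/w5.png

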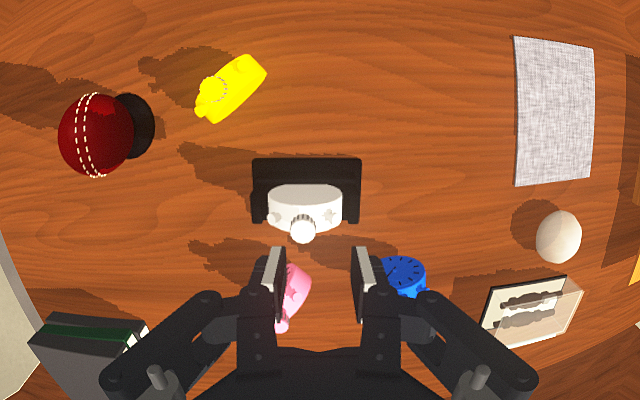

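The crown is at (303,230), left of the jaw centre, which matches the roughly 8 mm correction. The pink and blue look-alikes stand beyond the fingers, and I need to confirm the clearance.

Run:
```python
from h import *
p,d,pose=load('w5')
g=cv2.cvtColor(p,cv2.COLOR_RGB2GRAY)[210:250,285:322]; cv2.imwrite('pics/w5z.png',cv2.resize(p[170:300,240:450,::-1],None,fx=3.8,fy=3.8,interpolation=cv2.INTER_CUBIC))
print('crown',onz('wrist',[(303,232)],.095,pose))
X=np.array([.586,-.2855,0]); u=np.array([np.cos(np.radians(85)),np.sin(np.radians(85)),0])
print('pink/blue near-edge px',onz('wrist',[(300,265),(385,257)],.08,pose))
```

```text
crown [[ 0.5865 -0.2859  0.095 ]]
pink/blue near-edge px [[ 0.6209 -0.2925  0.08  ]
 [ 0.6203 -0.2287  0.08  ]]
```

View pics/w5z.png

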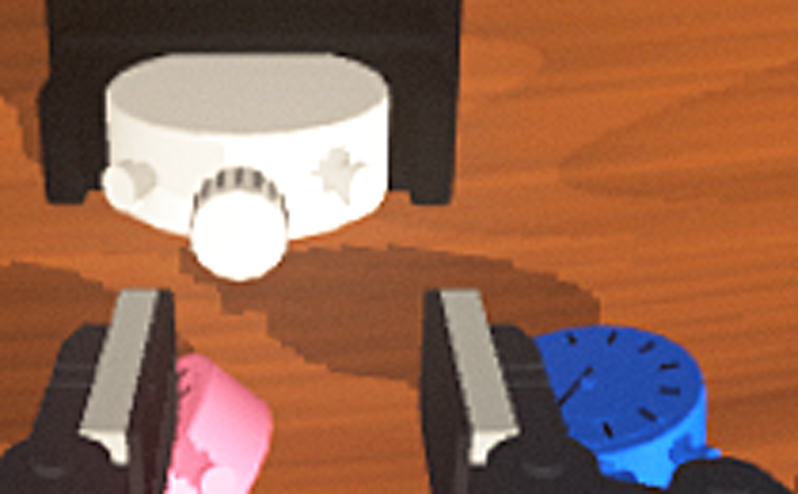

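>>> apply_moves --increments '[[[-0.002,-0.009,0,0],[0,0,0.02,0],[0,0,0,0]]]'

```text
t: 8.25
tcp_pos: [0.5892, -0.2869, 0.1969]
tool_rot: [0.041, 0.999, -0.001, 0.012]
force: [-0.9, 0.7, -1.2]
finger_gap: 0.401
```

Run:
```python
from h import *
go([.5865,-.286,.156],175)
```

```text
tcp [ 0.5892 -0.2869  0.1969] yaw 175.33 q6 -2.124622640704435 shift tool [0.0037 0.0006 0.0408] spin 0.33356858211556073
```

```bash
cat >> h.py <<'E'
def gop(target,yawd=None,L=.073):
    """like go, but target is for the point L ahead along tool z"""
    s=manip.sense(); R=Ro.from_quat(s['tool_rot']).as_matrix(); P=s['tcp_pos']+R[:,2]*L
    d=R.T@(np.array(target)-P); y=yaw(s['tool_rot'])
    print('tip',P,'yaw',round(y,2),'zaxis',R[:,2],'shift tool',d,'spin',None if yawd is None else -((yawd-y+180)%360-180),'gap',round(s['finger_gap'],3),'F',s['force'],'t',s['t'])
E
python3 - <<'E'
from h import *
gop([.5865,-.286,.083],175)
E
```

```text
tip [ 0.5909 -0.287   0.1239] yaw 175.33 zaxis [ 0.0231 -0.0021 -0.9997] shift tool [0.0054 0.0007 0.0408] spin 0.33356858211556073 gap 0.401 F [-0.9361  0.6892 -1.1566] t 8.25
```

>>> apply_moves --increments '[[[0.004,0.001,0.02,0],[0,0,0.01,0],[0,0,0,0]]]'

```text
t: 8.55
tcp_pos: [0.5891, -0.2882, 0.1731]
tool_rot: [0.041, 0.999, -0.004, 0.017]
force: [-0.2, 0.3, 0.4]
finger_gap: 0.401
```

Run:
```python
from h import *
gop([.5865,-.286,.083],175)
```

```text
tip [ 0.5915 -0.2888  0.1001] yaw 175.35 zaxis [ 0.0331 -0.0095 -0.9994] shift tool [0.0058 0.0025 0.0169] spin 0.354089002340487 gap 0.401 F [-0.2224  0.3266  0.4346] t 8.55
```

>>> apply_moves --increments '[[[0.006,0.003,0.018,0]]]'

```text
t: 8.65
tcp_pos: [0.5867, -0.2869, 0.1587]
tool_rot: [0.041, 0.999, -0.007, 0.021]
force: [-0.2, 0.2, 0.3]
finger_gap: 0.398
```

Run:
```python
from h import *
gop([.5865,-.286,.083],175)
snap('wrist','w6')
```

```text
tip [ 0.5897 -0.288   0.0858] yaw 175.36 zaxis [ 0.041  -0.0152 -0.999 ] shift tool [0.0035 0.0018 0.0026] spin 0.3597877250561794 gap 0.398 F [-0.2111  0.162   0.294 ] t 8.65
```

View pics/w6.png

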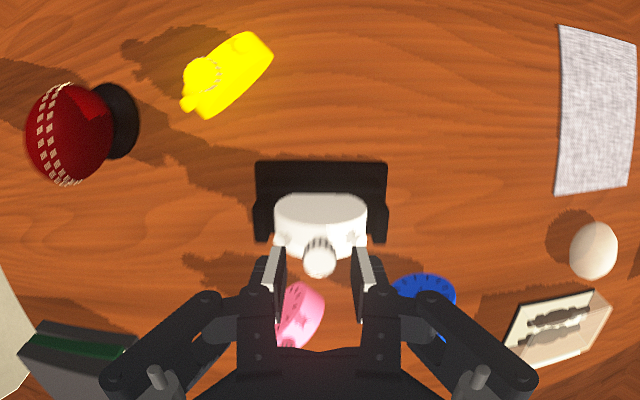

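Run:
```python
from h import *
p,d,pose=load('w6')
R=Ro.from_quat(pose[1]).as_matrix()
for L in (.054,.064,.073): print(L,proj('wrist',pose[0]+R[:,2]*L,pose))
print(proj('wrist',[[.5865,-.286,.095]],pose), onz('wrist',[(319,263)],.095,pose))
```

```text
0.054 [[316.4207 282.5801]]
0.064 [[316.5255 271.4311]]
0.073 [[316.6113 262.37  ]]
[[319.8481 266.8511]] [[ 0.5842 -0.2862  0.095 ]]
```

Crown is centred within about 3 mm. One small correction, then close.

>>> apply_moves --increments '[[[0.004,0.002,0.002,0],[0,0,0,0],[0,0,0,0]]]' --fingers 0.0 --newtons 20

```text
t: 9.0
tcp_pos: [0.5801, -0.2829, 0.1544]
tool_rot: [0.041, 0.999, -0.005, 0.017]
force: [0.0, -1.2, -0.4]
finger_gap: 0.185
```

Run:
```python
from h import *
gop([.5865,-.286,.083],175)
```

```text
tip [ 0.5826 -0.2837  0.0814] yaw 175.36 zaxis [ 0.0343 -0.0106 -0.9994] shift tool [-0.0041 -0.002  -0.0014] spin 0.35597910620128914 gap 0.185 F [ 0.0159 -1.209  -0.4081] t 9.0
```

>>> apply_moves --increments '[[[-0.0007,0,-0.015,0],[-0.0008,0,-0.02,0],[-0.0008,0,-0.02,0],[-0.0008,0,-0.02,0]]]'

```text
t: 9.4
tcp_pos: [0.5801, -0.2818, 0.2329]
tool_rot: [0.041, 0.999, -0.003, 0.015]
force: [0.7, 0.7, -1.1]
finger_gap: 0.191
```

Run:
```python
from h import *
gop([.5865,-.286,.25],175)
snap('wrist','w7')
snap('scene','s7')
p=cv2.imread('pics/s7.png'); cv2.imwrite('pics/s7z.png',cv2.resize(p[100:280,140:400],None,fx=3,fy=3,interpolation=cv2.INTER_CUBIC))
```

```text
tip [ 0.5824 -0.2823  0.1599] yaw 175.35 zaxis [ 0.0306 -0.0077 -0.9995] shift tool [-0.0072 -0.0038 -0.0899] spin 0.3507816805392281 gap 0.191 F [ 0.6603  0.6808 -1.0547] t 9.4
```

View pics/s7z.png

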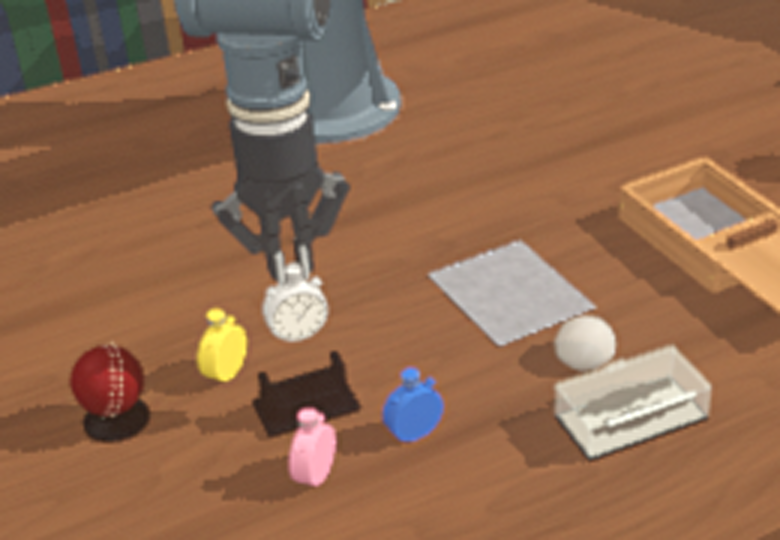

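View pics/w7.png

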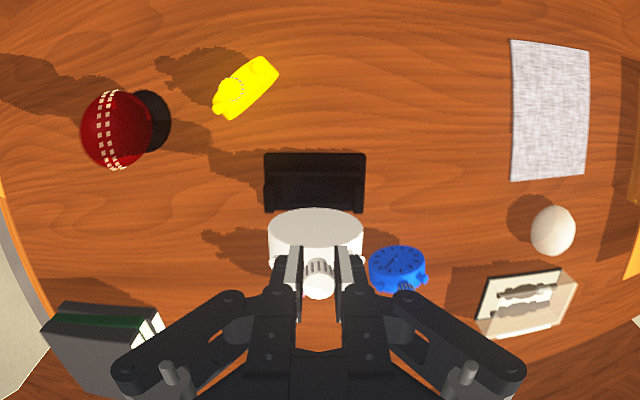

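The watch now hangs by its crown, with the dial facing the scene camera at (295,310) in the zoom, and the cradle is empty. I'll carry it over the pad.

>>> apply_moves --increments '[[[0,0.03,0,0],[0.008,0.047,0,0],[0.008,0.047,0,0],[0.008,0.047,0,0],[0.008,0.047,0,0]]]'

```text
t: 10.0
tcp_pos: [0.57, -0.0651, 0.2328]
tool_rot: [0.047, 0.999, -0.009, 0.023]
force: [0.4, 0.2, -1.3]
finger_gap: 0.183
```

>>> apply_moves --increments '[[[0,0.047,0,0],[0,0.02,0.02,0],[0,0,0.02,0]]]'

```text
t: 10.3
tcp_pos: [0.5769, 0.0101, 0.1931]
tool_rot: [0.043, 0.999, -0.008, 0.025]
force: [0.1, -0.4, -0.3]
finger_gap: 0.183
```

Run:
```python
from h import *
gop([.576,-.005,.0694],175)
snap('wrist','w8')
snap('scene','s8')
p=cv2.imread('pics/s8.png'); cv2.imwrite('pics/s8z.png',cv2.resize(p[100:250,240:420],None,fx=4,fy=4,interpolation=cv2.INTER_CUBIC))
```

```text
tip [0.5805 0.0088 0.1202] yaw 175.05 zaxis [ 0.0491 -0.0178 -0.9986] shift tool [ 0.0059 -0.0134  0.0507] spin 0.05100314009951035 gap 0.183 F [ 0.0777 -0.3795 -0.2599] t 10.3
```

View pics/s8z.png

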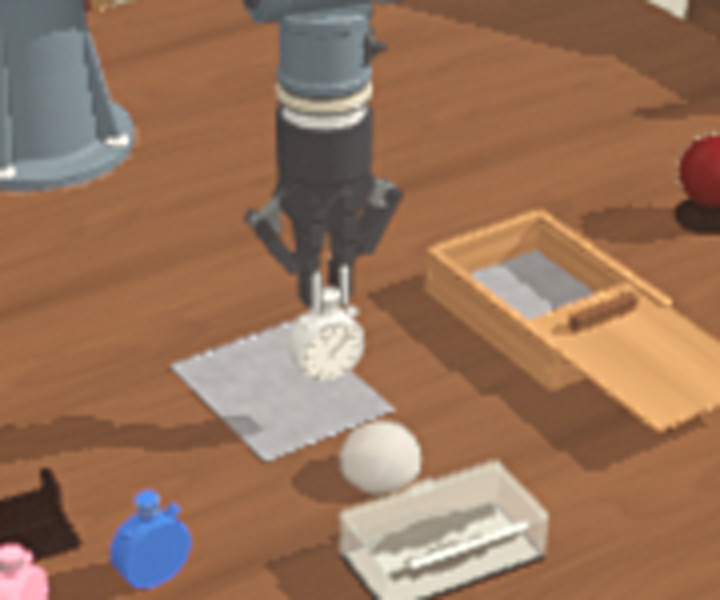

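View pics/w8.png

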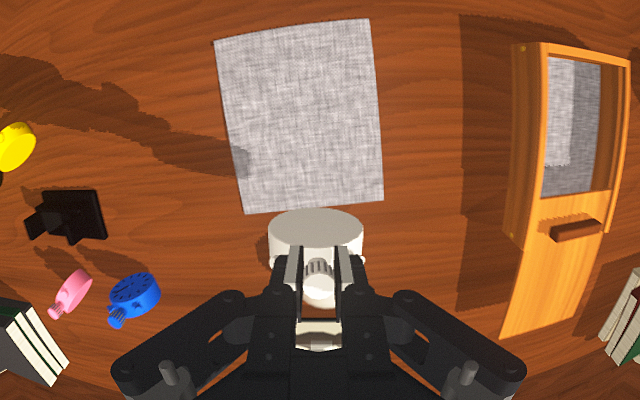

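>>> apply_moves --increments '[[[0.007,-0.013,0.025,0],[0.001,0,0.017,0]]]'

```text
t: 10.6
tcp_pos: [0.5706, -0.0058, 0.1508]
tool_rot: [0.044, 0.999, -0.008, 0.025]
force: [-0.6, 0.1, -1.4]
finger_gap: 0.185
```

Run:
```python
from h import *
gop([.574,-.005,.0694],175)
```

```text
tip [ 0.5742 -0.0072  0.0779] yaw 174.98 zaxis [ 0.0497 -0.0192 -0.9986] shift tool [0.0008 0.0023 0.0084] spin -0.015897718539719108 gap 0.185 F [-0.5865  0.0849 -1.3992] t 10.6
```

>>> apply_moves --increments '[[[0,0,0.009,0]]]'

```text
t: 10.7
tcp_pos: [0.5711, -0.0069, 0.1413]
tool_rot: [0.045, 0.999, -0.009, 0.025]
force: [-0.3, -0.3, -0.7]
finger_gap: 0.186
```

Run:
```python
from h import *
gop([.574,-.005,.0694],175)
```

```text
tip [ 0.5747 -0.0083  0.0684] yaw 174.91 zaxis [ 0.0493 -0.0192 -0.9986] shift tool [ 0.0009  0.0032 -0.0011] spin -0.09448234469741124 gap 0.186 F [-0.2861 -0.3458 -0.7358] t 10.7
```

>>> apply_moves --increments '[[[0.003,0,0.003,0],[0.008,0,0.001,0],[0.01,0,0.001,0]]]'

```text
t: 11.0
tcp_pos: [0.5574, -0.0078, 0.1395]
tool_rot: [0.046, 0.998, -0.01, 0.034]
force: [1.3, 0.4, 1.2]
finger_gap: 0.184
```

Run:
```python
from h import *
gop([.5555,-.005,.066],175)
snap('wrist','w9')
snap('scene','s9')
p=cv2.imread('pics/s9.png'); cv2.imwrite('pics/s9z.png',cv2.resize(p[130:230,270:370],None,fx=6,fy=6,interpolation=cv2.INTER_CUBIC))
```

```text
tip [ 0.5624 -0.0095  0.0667] yaw 174.7 zaxis [ 0.0678 -0.0222 -0.9975] shift tool [0.0073 0.0038 0.0001] spin -0.3015715952709286 gap 0.184 F [1.2731 0.4176 1.2379] t 11.0
```

View pics/s9z.png

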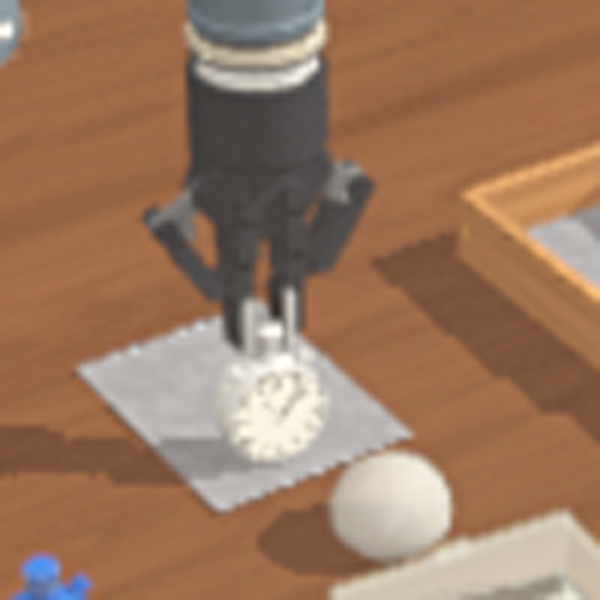

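View pics/w9.png

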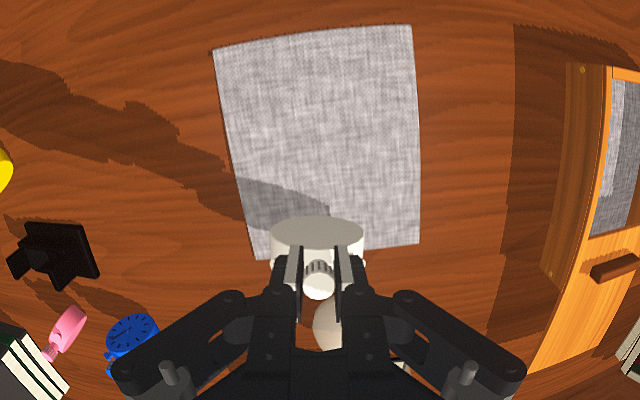

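>>> apply_moves --increments '[[[0.012,0,0.001,0],[0.012,0,0.002,0],[0.012,0,0.004,0]]]'

```text
t: 11.4
tcp_pos: [0.5233, -0.0057, 0.1325]
tool_rot: [0.046, 0.998, -0.011, 0.038]
force: [0.7, 0.7, 1.2]
finger_gap: 0.183
```

Run:
```python
from h import *
gop([.5555,-.005,.066],175)
snap('wrist','w10')
snap('scene','s10')
p=cv2.imread('pics/s10.png'); q=cv2.imread('pics/w10.png'); cv2.imwrite('pics/j10.png',np.hstack([cv2.resize(p[140:220,280:360],None,fx=5,fy=5,interpolation=cv2.INTER_CUBIC),q[0:400,120:520]]))
```

```text
tip [ 0.5288 -0.0075  0.0597] yaw 174.71 zaxis [ 0.0752 -0.0245 -0.9969] shift tool [-0.0268  0.0049 -0.0043] spin -0.29463397443038275 gap 0.183 F [0.7442 0.6684 1.1599] t 11.4
```

View pics/j10.png

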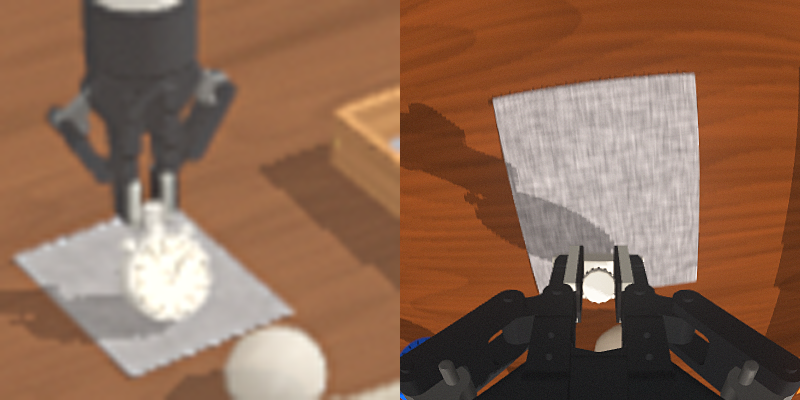

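The watch is pivoting in the grip as planned, with its back now tilting toward the pad. I'll continue along the arc.

>>> apply_moves --increments '[[[0.009,0,0.0045,0],[0.015,0,0.0125,0],[0.011,0,0.016,0]]]'

```text
t: 11.8
tcp_pos: [0.4873, -0.0025, 0.098]
tool_rot: [0.046, 0.998, -0.01, 0.035]
force: [-1.5, 0.0, 1.1]
finger_gap: 0.183
```

Run:
```python
from h import *
gop([.4915,-.0075,.009],175)
snap('wrist','w11')
snap('scene','s11')
p=cv2.imread('pics/s11.png'); q=cv2.imread('pics/w11.png'); cv2.imwrite('pics/j11.png',np.hstack([cv2.resize(p[140:220,280:360],None,fx=5,fy=5,interpolation=cv2.INTER_CUBIC),q[0:400,120:520]]))
```

```text
tip [ 0.4924 -0.0042  0.0252] yaw 174.73 zaxis [ 0.0687 -0.0234 -0.9974] shift tool [ 0.0017 -0.0031  0.0162] spin -0.27280951842524814 gap 0.183 F [-1.5479  0.047   1.0968] t 11.8
```

View pics/j11.png

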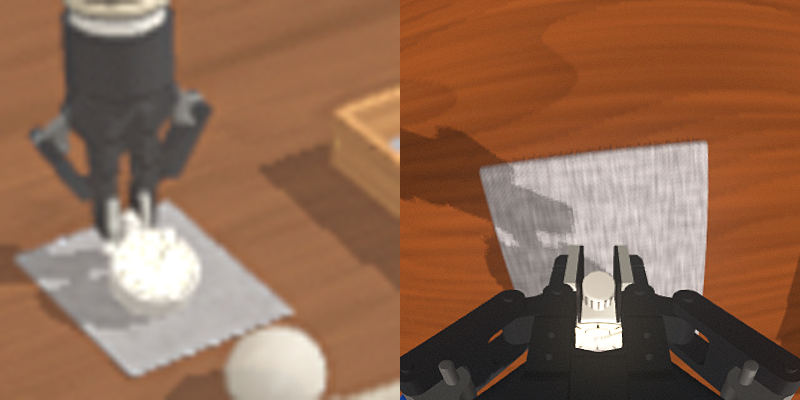

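The watch is nearly flat, dial up. I'll finish the descent.

>>> apply_moves --increments '[[[0.002,0,0.012,0],[0,0,0.005,0]]]'

```text
t: 12.1
tcp_pos: [0.4856, -0.0025, 0.079]
tool_rot: [0.046, 0.998, -0.01, 0.032]
force: [-1.8, -0.0, 0.9]
finger_gap: 0.186
```

Run:
```python
from h import *
gop([.4915,-.0075,.008],175)
```

```text
tip [ 0.4903 -0.0041  0.0062] yaw 174.71 zaxis [ 0.0637 -0.0222 -0.9977] shift tool [-0.0016 -0.0033 -0.0016] spin -0.29274268349550425 gap 0.186 F [-1.759  -0.003   0.9103] t 12.1
```

>>> apply_moves --increments '[[[0,0,0,0],[0,0,0,0],[0,0,-0.03,0],[0,0,-0.04,0],[0,0,-0.05,0]]]' --fingers 0.32

```text
t: 12.6
tcp_pos: [0.4798, -0.0005, 0.1959]
tool_rot: [0.047, 0.998, -0.009, 0.029]
force: [2.0, -0.4, 0.1]
finger_gap: 0.321
```

>>> apply_moves --increments '[[[0.03,0,-0.03,0],[0,0,0,0]]]' --fingers 1.0

```text
t: 12.8
tcp_pos: [0.4514, 0.0023, 0.2313]
tool_rot: [0.046, 0.998, -0.01, 0.036]
force: [-1.2, 0.7, -0.3]
finger_gap: 0.644
```

Run:
```python
from h import *
gop([.4915,-.0075,.008],175)
snap('wrist','w12')
```

```text
tip [0.4567 0.0006 0.1585] yaw 174.71 zaxis [ 0.0716 -0.024  -0.9971] shift tool [-0.0243 -0.0022  0.1528] spin -0.29143431185408986 gap 0.644 F [-1.2258  0.654  -0.2988] t 12.8
```

View pics/w12.png

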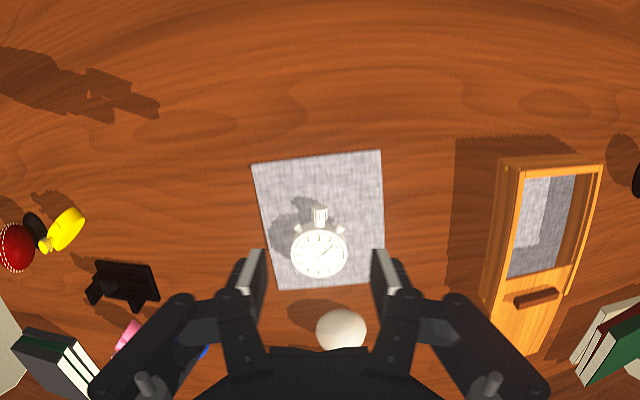

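Excellent: the watch lies flat on the pad, dial up, centred at (319,251) with the crown toward the robot. I'll measure the body centre and heading.

```bash
cat >> h.py <<'E'
def watch(out,ztop,box):
    p,d,pose=load(out); a=p.astype(int); x0,y0,x1,y1=box
    m=((a.min(2)>205)).astype(np.uint8); mm=np.zeros_like(m); mm[y0:y1,x0:x1]=m[y0:y1,x0:x1]
    mm=cv2.morphologyEx(mm,cv2.MORPH_CLOSE,np.ones((5,5)))
    c=max(cv2.findContours(mm,cv2.RETR_EXTERNAL,cv2.CHAIN_APPROX_NONE)[0],key=cv2.contourArea)[:,0]
    X=onz('wrist',c,ztop,pose)[:,:2]
    ctr=np.median(X,0)
    for _ in range(30):  # circle fit r~30 on inliers
        r=np.linalg.norm(X-ctr,axis=1); k=abs(r-.030)<.004
        A=np.c_[2*X[k],np.ones(k.sum())]; s=np.linalg.lstsq(A,(X[k]**2).sum(1),rcond=None)[0]; ctr=s[:2]
    R=np.sqrt(s[2]+ctr@ctr); r=np.linalg.norm(X-ctr,axis=1); f=X[r>.043].mean(0)-ctr if (r>.043).any() else [0,0]
    print('watch ctr',ctr,'R',R,'n',k.sum(),'crown deg',np.degrees(np.arctan2(f[1],f[0])),'rmax',r.max())
    return ctr
E
python3 - <<'E'
from h import *
watch('w12',.022,(270,195,365,290))
p=cv2.imread('pics/w12.png'); cv2.imwrite('pics/w12z.png',cv2.resize(p[190:300,260:390],None,fx=5,fy=5,interpolation=cv2.INTER_CUBIC))
E
```

```text
watch ctr [0.5213 0.0011] R 0.03035173571087289 n 102 crown deg -23.94561507307937 rmax 0.06390222146083993
```

View pics/w12z.png

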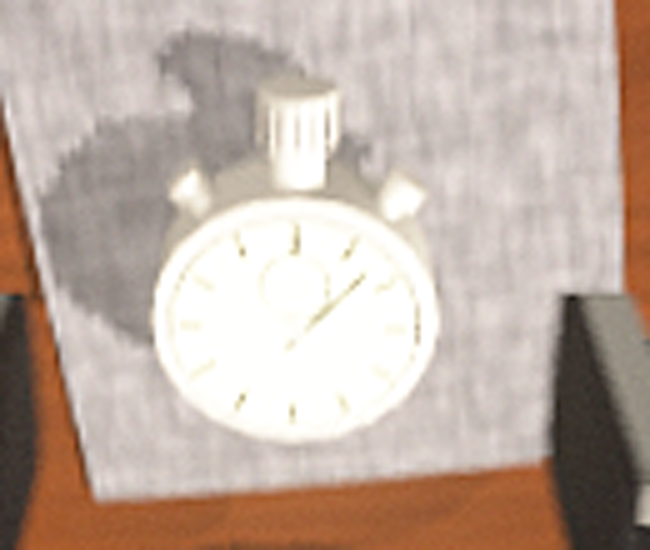

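Run:
```python
from h import *
p,d,pose=load('w12')
f=lambda a:np.array(a)/5+[260,190]
X=onz('wrist',f([(296,319),(155,319),(437,319),(296,197),(296,440)]),.025,pose); print(X)
K=onz('wrist',f([(300,95)]),.02,pose); v=(K-X[0])[0]; print(K, np.degrees(np.arctan2(v[1],v[0])))
Y=onz('wrist',f([(188,190),(404,190)]),.02,pose); print(Y); w=Y[1]-Y[0]; print(np.degrees(np.arctan2(w[1],w[0])))
gop([X[0][0],X[0][1],.007],175,L=.071)
```

```text
[[ 0.5389 -0.0076  0.025 ]
 [ 0.5366 -0.0369  0.025 ]
 [ 0.5415  0.0215  0.025 ]
 [ 0.51   -0.005   0.025 ]
 [ 0.5706 -0.0106  0.025 ]]
[[ 0.4902 -0.0024  0.02  ]] 173.85744696130985
[[ 0.5094 -0.0269  0.02  ]
 [ 0.5131  0.0165  0.02  ]]
85.13573206555192
tip [ 0.4599 -0.0003  0.1602] yaw 174.69 zaxis [ 0.0764 -0.0251 -0.9968] shift tool [-0.067   0.0028  0.1589] spin -0.30970393799327667 gap 0.738 F [ 1.0779 -0.9598  0.974 ] t 12.85
```

>>> apply_moves --increments '[[[-0.04,0.003,0.03,0],[-0.022,0,0.04,0],[0,0,0.03,0]]]'

```text
t: 13.15
tcp_pos: [0.532, -0.005, 0.1386]
tool_rot: [0.047, 0.998, -0.012, 0.049]
force: [-0.7, -0.5, 0.0]
finger_gap: 1.002
```

Run:
```python
from h import *
gop([.5395,-.0075,.006],175,L=.071)
snap('wrist','w13')
print(manip.finger_overhang)
```

```text
tip [ 0.5388 -0.0071  0.068 ] yaw 174.69 zaxis [ 0.0958 -0.0293 -0.995 ] shift tool [0.0053 0.0009 0.0617] spin -0.30568798032845734 gap 1.002 F [-0.7049 -0.4953  0.0347] t 13.15
0.0726
```

View pics/w13.png

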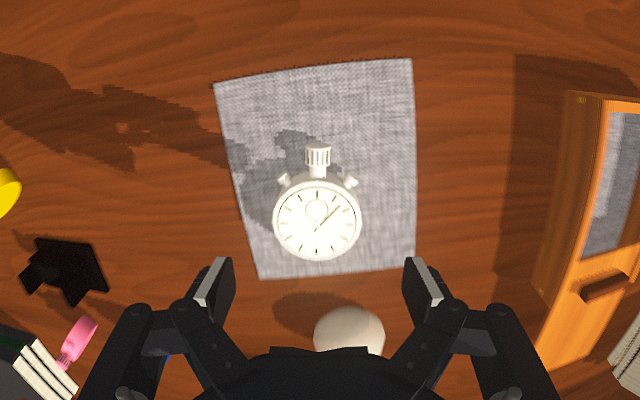

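>>> apply_moves --increments '[[[0.005,0.001,0.03,0],[0.001,0,0.022,0]]]'

```text
t: 13.4
tcp_pos: [0.5299, -0.0049, 0.08]
tool_rot: [0.047, 0.998, -0.012, 0.045]
force: [0.8, 1.2, 0.0]
finger_gap: 0.998
```

Run:
```python
from h import *
gop([.5395,-.0075,.006],175,L=.071)
print(manip.sense()['tcp_pos'])
```

```text
tip [ 0.5362 -0.0069  0.0093] yaw 174.67 zaxis [ 0.0889 -0.0278 -0.9957] shift tool [-0.003  -0.0003  0.0036] spin -0.32870354951242575 gap 0.998 F [0.8396 1.2238 0.0139] t 13.4
[ 0.5299 -0.0049  0.08  ]
```

>>> apply_moves --increments '[[[-0.003,0,0.002,0],[0,0,0,0],[0,0,0,0],[0,0,0,0]]]' --fingers 0.0 --newtons 30

```text
t: 13.8
tcp_pos: [0.5334, -0.0055, 0.0773]
tool_rot: [0.047, 0.998, -0.012, 0.043]
force: [0.5, 0.6, -0.7]
finger_gap: 0.689
```

Run:
```python
from h import *
gop([.5395,-.0075,.006],175,L=.071)
print(manip.sense()['tcp_pos'])
snap('wrist','w14')
```

```text
tip [ 0.5395 -0.0074  0.0066] yaw 174.66 zaxis [ 0.0855 -0.0273 -0.996 ] shift tool [ 0.     -0.0001  0.0006] spin -0.34130076831556266 gap 0.689 F [ 0.4732  0.6494 -0.749 ] t 13.8
[ 0.5334 -0.0055  0.0773]
```

View pics/w14.png

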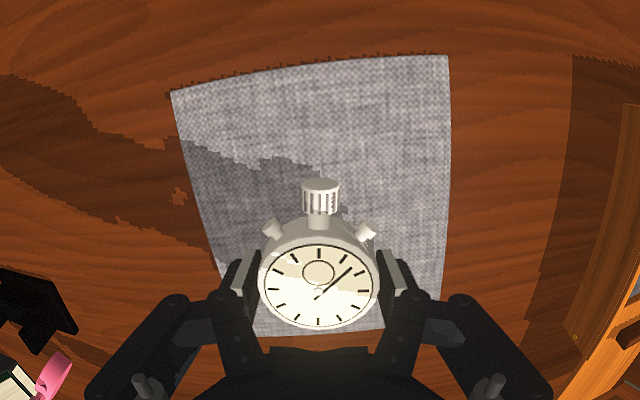

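The watch is gripped across its rim, with the gap at 0.689 (about 59 mm). I'll lift it and carry it to the case.

>>> apply_moves --increments '[[[0,0,-0.02,0],[0,0,-0.03,0],[0,0,-0.03,0],[0,0,-0.03,-3],[0,0.02,0,-3]]]'

```text
t: 14.35
tcp_pos: [0.5247, 0.0166, 0.1933]
tool_rot: [-0.006, 0.999, -0.014, 0.044]
force: [1.3, -1.0, -1.4]
finger_gap: 0.69
```

>>> apply_moves --increments '[[[0,0.045,0,0],[0,0.045,0,0],[0,0.045,0,0],[0,0.045,0,0],[0,0.045,0,0]]]'

```text
t: 14.85
tcp_pos: [0.5243, 0.2449, 0.1936]
tool_rot: [-0.001, 0.999, -0.015, 0.05]
force: [1.0, -0.2, -1.6]
finger_gap: 0.689
```

Run:
```python
from h import *
gop([.529,.266,.10],181,L=.071)
snap('wrist','w15')
```

```text
tip [0.5314 0.2429 0.123 ] yaw -179.79 zaxis [ 0.1003 -0.0292 -0.9945] shift tool [0.0046 0.0238 0.022 ] spin -0.7856516901633768 gap 0.689 F [ 0.9858 -0.2494 -1.6457] t 14.85
```

View pics/w15.png

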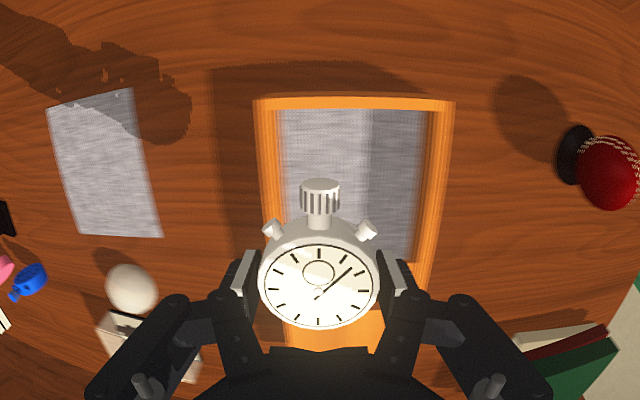

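The case mouth is ahead at (278-435,105-265) and the watch is held level with the crown toward the robot. I'll check the case position from this view and then lower.

Run:
```python
from h import *
p,d,pose=load('w15')
print(onz('wrist',[(254,100),(455,101)],.046,pose))
```

```text
[[0.4561 0.198  0.046 ]
 [0.4528 0.3369 0.046 ]]
```

>>> apply_moves --increments '[[[0.005,0.023,0,-0.8],[0.001,0.001,0.02,0]]]'

```text
t: 15.1
tcp_pos: [0.5207, 0.28, 0.1765]
tool_rot: [-0.013, 0.998, -0.011, 0.056]
force: [1.5, 0.5, -1.0]
finger_gap: 0.691
```

Run:
```python
from h import *
gop([.529,.266,.0095],181,L=.071)
```

```text
tip [0.5286 0.2786 0.106 ] yaw -178.43 zaxis [ 0.1121 -0.0197 -0.9935] shift tool [ 0.0107 -0.0104  0.0961] spin 0.5651902908673492 gap 0.691 F [ 1.4722  0.5414 -1.0113] t 15.1
```

>>> apply_moves --increments '[[[0.004,-0.012,0.02,0.6],[0.002,0,0.015,0]]]'

```text
t: 15.3
tcp_pos: [0.5182, 0.2688, 0.142]
tool_rot: [-0.01, 0.998, -0.01, 0.058]
force: [0.4, -0.0, -1.7]
finger_gap: 0.687
```

Run:
```python
from h import *
gop([.529,.2665,.0105],181,L=.071)
snap('wrist','w16')
```

```text
tip [0.5263 0.2675 0.0715] yaw -178.81 zaxis [ 0.115  -0.0183 -0.9932] shift tool [0.0044 0.0002 0.0609] spin 0.18692966034655 gap 0.687 F [ 0.3978 -0.0202 -1.652 ] t 15.3
```

View pics/w16.png

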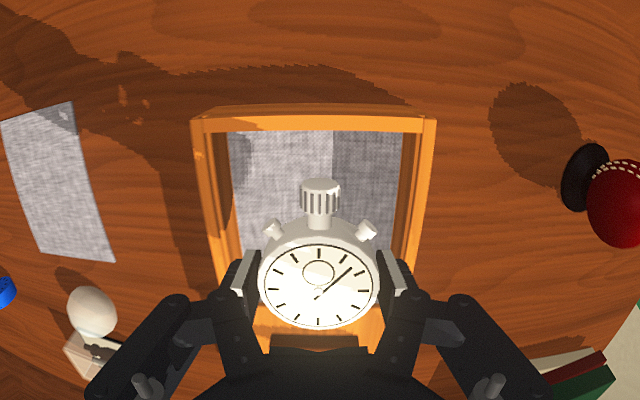

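>>> apply_moves --increments '[[[0.002,0,0.02,0],[0.002,0,0.015,0]]]'

```text
t: 15.55
tcp_pos: [0.5181, 0.2681, 0.1066]
tool_rot: [-0.01, 0.998, -0.009, 0.058]
force: [-0.1, 0.2, -1.5]
finger_gap: 0.688
```

Run:
```python
from h import *
gop([.529,.2665,.0105],181,L=.071)
snap('wrist','w17')
```

```text
tip [0.5263 0.2669 0.0361] yaw -178.82 zaxis [ 0.1158 -0.0176 -0.9931] shift tool [0.0003 0.0001 0.0258] spin 0.18148880551257207 gap 0.688 F [-0.0942  0.1866 -1.4769] t 15.55
```

View pics/w17.png

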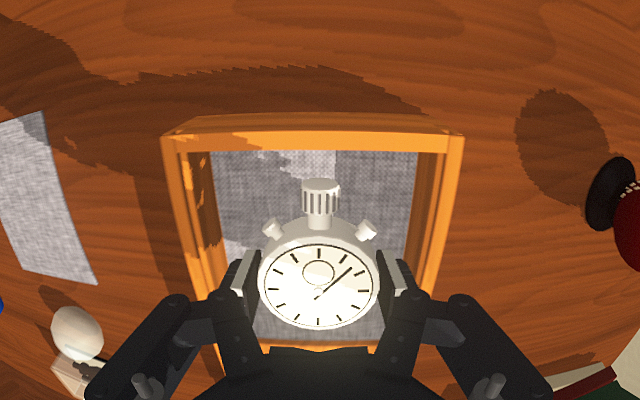

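>>> apply_moves --increments '[[[0.001,0,0.014,0],[0.001,0,0.01,0]]]'

```text
t: 15.8
tcp_pos: [0.5192, 0.2674, 0.0818]
tool_rot: [-0.01, 0.998, -0.009, 0.058]
force: [-0.1, -0.3, -2.2]
finger_gap: 0.685
```

Run:
```python
from h import *
gop([.529,.2665,.0100],181,L=.071)
```

```text
tip [0.5275 0.2662 0.0113] yaw -178.84 zaxis [ 0.1165 -0.0174 -0.993 ] shift tool [-0.0013  0.0003  0.0015] spin 0.15883149671867614 gap 0.685 F [-0.0807 -0.2836 -2.1817] t 15.8
```

>>> apply_moves --increments '[[[0,0,0.0025,0]]]'

```text
t: 15.9
tcp_pos: [0.5195, 0.2672, 0.0788]
tool_rot: [-0.009, 0.998, -0.009, 0.058]
force: [-1.0, 0.3, 4.3]
finger_gap: 0.688
```

Run:
```python
from h import *
gop([.529,.2665,.0100],181,L=.071)
```

```text
tip [0.5278 0.266  0.0083] yaw -178.84 zaxis [ 0.116  -0.0176 -0.9931] shift tool [-0.0014  0.0005 -0.0016] spin 0.15535081366442682 gap 0.688 F [-1.0153  0.293   4.2629] t 15.9
```

The watch is touching the floor (+4 N). I'll release it and rise.

>>> apply_moves --increments '[[[0,0,0,0],[0,0,0,0],[0,0,0,0],[0,0,0,0]]]' --fingers 0.84

```text
t: 16.3
tcp_pos: [0.5209, 0.2676, 0.0804]
tool_rot: [-0.009, 0.998, -0.009, 0.06]
force: [0.9, 0.3, 0.2]
finger_gap: 0.838
```

>>> apply_moves --increments '[[[-0.001,0,-0.01,0],[-0.002,0,-0.02,0],[-0.003,0,-0.03,0],[-0.003,0,-0.03,0]]]'

```text
t: 16.7
tcp_pos: [0.5171, 0.2686, 0.1718]
tool_rot: [-0.01, 0.998, -0.01, 0.056]
force: [0.6, -0.1, 0.2]
finger_gap: 0.843
```

Run:
```python
from h import *
gop([.529,.2665,.15],181)
snap('wrist','w18')
```

```text
tip [0.5253 0.2673 0.0993] yaw -178.84 zaxis [ 0.1121 -0.0188 -0.9935] shift tool [-0.0093 -0.0019 -0.05  ] spin 0.15864198016811315 gap 0.843 F [ 0.6118 -0.0999  0.2203] t 16.7
```

View pics/w18.png

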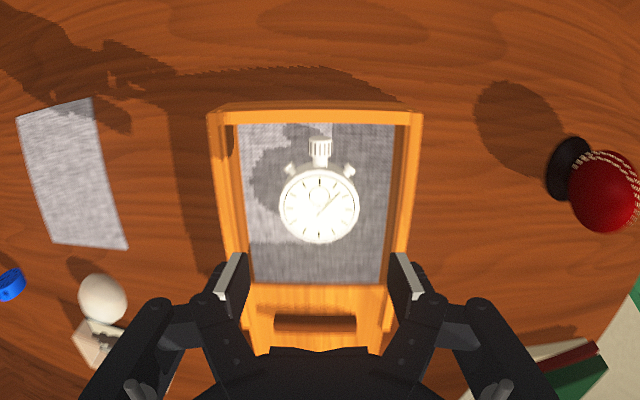

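The watch lies flat in the case at (319,205), dial up. The batten is at (315,322). Next I'll verify its position, close the fingers, and go behind the batten.

Run:
```python
from h import *
p,d,pose=load('w18')
X=onz('wrist',[(319.5,206)],.028,pose); print('watch',X, X[0][:2]-[.549,.266])
B=onz('wrist',[(275,318),(357,319)],.058,pose); print('batten near top edge',B)
print('crown',onz('wrist',[(320,140)],.025,pose))
print(onz('wrist',[(233,122),(397,122)],.046,pose))
```

```text
watch [[0.5278 0.2677 0.028 ]] [-0.0212  0.0017]
batten near top edge [[0.6164 0.2336 0.058 ]
 [0.6148 0.3003 0.058 ]]
crown [[0.4789 0.267  0.025 ]]
[[0.4621 0.2131 0.046 ]
 [0.4601 0.3141 0.046 ]]
```

>>> apply_moves --increments '[[[-0.04,0,-0.01,0],[-0.045,0,0,0],[-0.045,0,0,0],[0,0,0,0]]]' --fingers 0.0

```text
t: 17.15
tcp_pos: [0.649, 0.2733, 0.2106]
tool_rot: [-0.011, 0.998, -0.008, 0.064]
force: [0.5, 0.5, -0.1]
finger_gap: 0.158
```

Run:
```python
from h import *
gop([.655,.2665,.047],181)
snap('wrist','w19')
```

```text
tip [0.6583 0.2723 0.1382] yaw -178.67 zaxis [ 0.127  -0.014  -0.9918] shift tool [ 0.015  -0.0041  0.0901] spin 0.3267419082626475 gap 0.158 F [ 0.5018  0.515  -0.0526] t 17.15
```

View pics/w19.png

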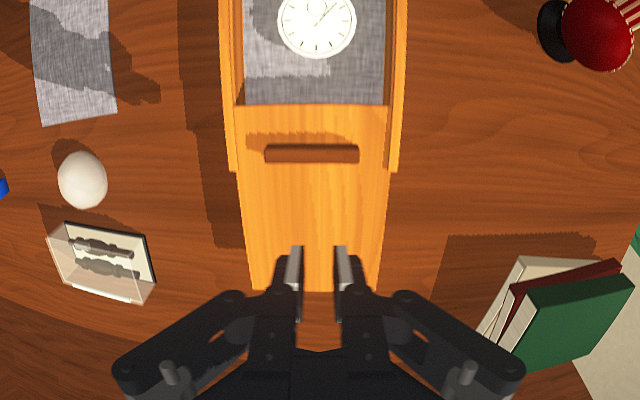

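The batten is at (311,153), and the closing fingers hang behind it. I'll descend behind it.

>>> apply_moves --increments '[[[0.004,-0.004,0.035,0],[0.005,0,0.035,0],[0,0,0,0]]]'

```text
t: 17.5
tcp_pos: [0.6428, 0.2681, 0.1396]
tool_rot: [-0.011, 0.998, -0.008, 0.06]
force: [-1.7, -0.2, -0.8]
finger_gap: -0.003
```

Run:
```python
from h import *
gop([.655,.2665,.047],181)
p,d,pose=snap('wrist','w20')
R=Ro.from_quat(pose[1]).as_matrix(); print(proj('wrist',pose[0]+R@np.array([.011,0,.073]),pose))
```

```text
tip [0.6516 0.267  0.0672] yaw -178.62 zaxis [ 0.1205 -0.0146 -0.9926] shift tool [-0.001  -0.0003  0.0204] spin 0.37651921017811674 gap -0.003 F [-1.6624 -0.1688 -0.8459] t 17.5
[[316.3705 243.9834]]
```

View pics/w20.png

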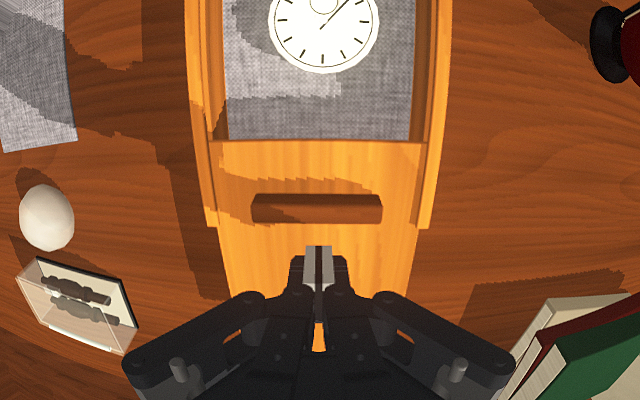

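>>> apply_moves --increments '[[[0,0,0.018,0]]]'

```text
t: 17.65
tcp_pos: [0.6483, 0.2693, 0.1279]
tool_rot: [-0.012, 0.998, -0.007, 0.066]
force: [0.9, -0.7, 0.2]
finger_gap: 0.001
```

Run:
```python
from h import *
gop([.520,.2665,.0475],181)
```

```text
tip [0.6579 0.2685 0.0556] yaw -178.59 zaxis [ 0.1322 -0.0115 -0.9912] shift tool [ 0.1378  0.0013 -0.0102] spin 0.4131883265549732 gap 0.001 F [ 0.9179 -0.7234  0.2165] t 17.65
```

>>> apply_moves --increments '[[[0.001,0,0.008,0]]]'

```text
t: 17.75
tcp_pos: [0.6475, 0.2692, 0.1191]
tool_rot: [-0.012, 0.998, -0.007, 0.065]
force: [0.0, -0.4, -0.1]
finger_gap: -0.001
```

Run:
```python
from h import *
gop([.520,.2665,.0475],181)
```

```text
tip [0.6571 0.2683 0.0468] yaw -178.57 zaxis [ 0.1306 -0.0119 -0.9914] shift tool [ 0.1358  0.0013 -0.0186] spin 0.4305674192501101 gap -0.001 F [ 0.0183 -0.4152 -0.1304] t 17.75
```

>>> apply_moves --increments '[[[0.02,0,-0.0027,0],[0.02,0,-0.0027,0],[0.02,0,-0.0027,0]]]'

```text
t: 18.05
tcp_pos: [0.5916, 0.2683, 0.1205]
tool_rot: [-0.012, 0.997, -0.005, 0.072]
force: [2.1, -0.8, -1.7]
finger_gap: -0.0
```

Run:
```python
from h import *
gop([.515,.2665,.0475],181)
snap('wrist','w21')
```

```text
tip [0.6022 0.2676 0.0483] yaw -178.62 zaxis [ 0.1442 -0.0091 -0.9895] shift tool [ 0.0864  0.0009 -0.0118] spin 0.37780373797238553 gap -0.0 F [ 2.0953 -0.7977 -1.7237] t 18.05
```

View pics/w21.png

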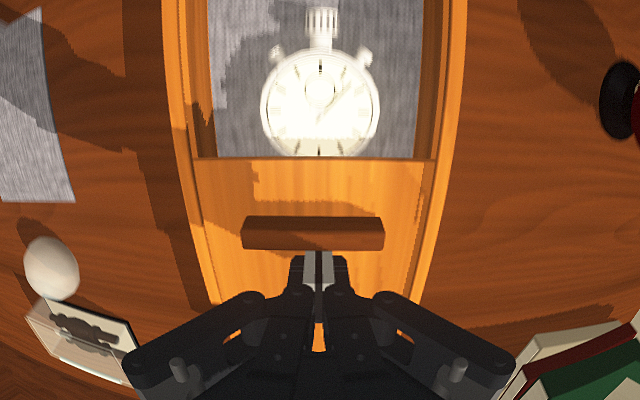

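The cover follows the fingers, with its edge now at row 158 passing over the watch. I'll keep pulling.

>>> apply_moves --increments '[[[0.02,0,-0.0027,0],[0.02,0,-0.0027,0],[0.02,0,-0.0027,0]]]'

```text
t: 18.4
tcp_pos: [0.5319, 0.2679, 0.1225]
tool_rot: [-0.012, 0.997, -0.004, 0.076]
force: [1.4, -0.1, -1.5]
finger_gap: -0.0
```

Run:
```python
from h import *
gop([.515,.2665,.0475],181)
snap('wrist','w22')
```

```text
tip [0.5431 0.2674 0.0504] yaw -178.58 zaxis [ 0.1526 -0.0066 -0.9883] shift tool [ 0.0282 -0.0002 -0.0014] spin 0.42306378573869097 gap -0.0 F [ 1.364  -0.1469 -1.5099] t 18.4
```

View pics/w22.png

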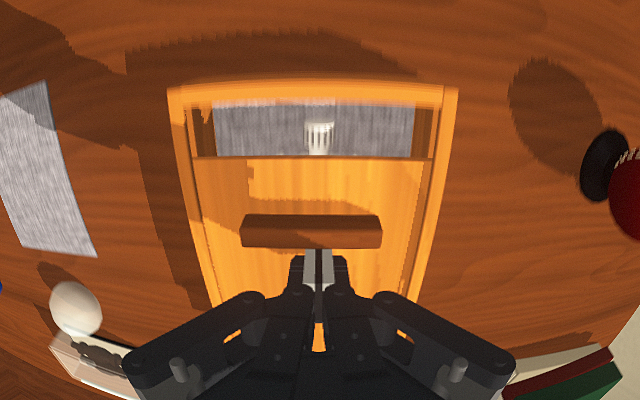

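>>> apply_moves --increments '[[[0.02,0,-0.002,0],[0.012,0,-0.001,0]]]'

```text
t: 18.65
tcp_pos: [0.5044, 0.2684, 0.1233]
tool_rot: [-0.013, 0.996, -0.002, 0.084]
force: [18.9, -4.2, -9.0]
finger_gap: -0.003
```

Run:
```python
from h import *
gop([.510,.2665,.0485],181)
snap('wrist','w23')
```

```text
tip [0.5166 0.2682 0.0514] yaw -178.42 zaxis [ 0.1679 -0.0025 -0.9858] shift tool [ 0.007  -0.0015  0.0017] spin 0.5768472617617135 gap -0.003 F [18.8519 -4.244  -9.021 ] t 18.65
```

View pics/w23.png

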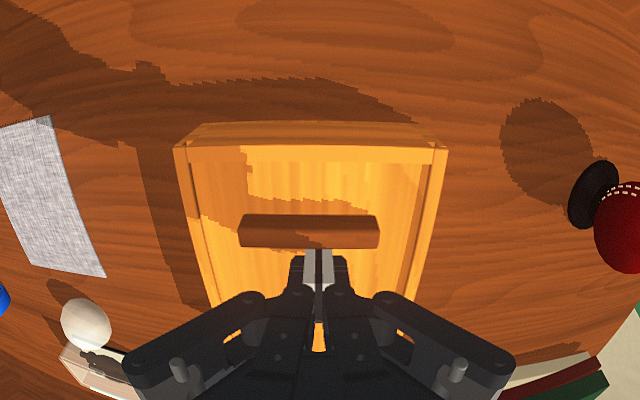

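The cover is shut with no gap visible at row 145, and the force rose to 19 N at the stop. I'll back off, rise clear, and check.

>>> apply_moves --increments '[[[-0.004,0,0,0],[-0.003,0,-0.01,0],[-0.003,0,-0.03,0],[0,0,-0.04,0],[0,0,-0.04,0]]]'

```text
t: 19.2
tcp_pos: [0.4947, 0.2685, 0.244]
tool_rot: [-0.013, 0.997, -0.004, 0.079]
force: [0.6, 0.5, -0.1]
finger_gap: 0.002
```

>>> apply_moves --increments '[[[0.04,0,0,0],[0,0,0,0],[0,0,0,0]]]'

```text
t: 19.5
tcp_pos: [0.4546, 0.2683, 0.2455]
tool_rot: [-0.013, 0.996, -0.002, 0.083]
force: [-0.6, 0.4, -0.1]
finger_gap: -0.001
```

Run:
```python
from h import *
gop([.510,.2665,.0485],181)
snap('wrist','w24');snap('scene','s24')
p=cv2.imread('pics/w24.png'); q=cv2.imread('pics/s24.png')
cv2.imwrite('pics/j24.png',np.hstack([p[60:360,180:560],cv2.resize(q[100:280,140:440],(400,300))]))
```

```text
tip [0.4668 0.2682 0.1735] yaw -178.52 zaxis [ 0.1663 -0.0011 -0.9861] shift tool [-0.0218 -0.0021  0.1305] spin 0.48319914259263896 gap -0.001 F [-0.5954  0.3909 -0.1102] t 19.5
```

View pics/j24.png

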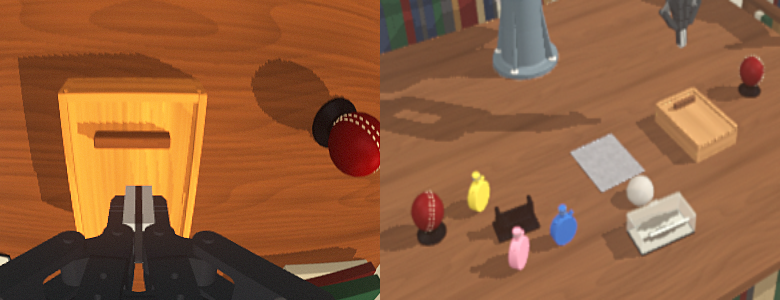

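Run:
```python
from h import *
p,d,pose=load('w24')
c=cv2.imread('pics/w24.png'); cv2.imwrite('pics/w24z.png',cv2.resize(c[125:225,230:400],None,fx=4.6,fy=4.6,interpolation=cv2.INTER_CUBIC))
print('batten top near/far',onz('wrist',[(312,194),(312,201)],.058,pose), 'case near outer edge',onz('wrist',[(314,144)],.046,pose))
```

```text
batten top near/far [[0.4867 0.2635 0.058 ]
 [0.4938 0.2636 0.058 ]] case near outer edge [[0.4445 0.2643 0.046 ]]
```

View pics/w24z.png

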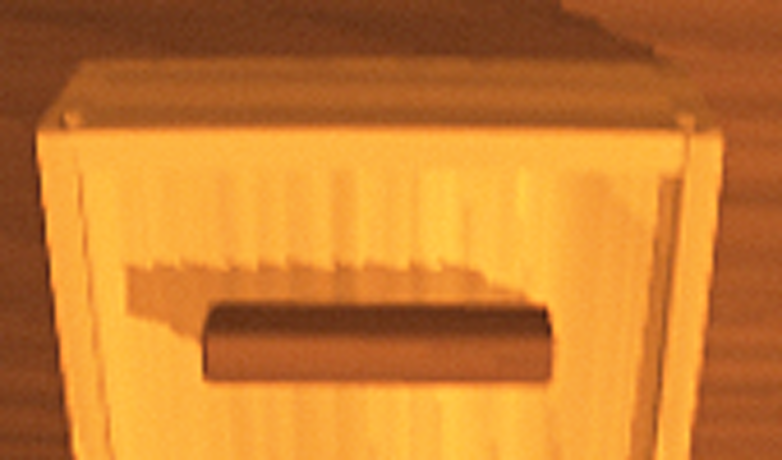

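Run:
```python
from h import *
p,d,pose=load('w24')
a=onz('wrist',[(312,152.8)],.046,pose)[0,0]; b=onz('wrist',[(312,197.4),(312,207.8)],.058,pose)[:,0]
print(a,b,b.mean()-a-.044, manip.sense()['force'])
```

```text
0.45259745779665395 [0.4901 0.5008] -0.0011322588183265841 [ 0.3454 -0.3259 -0.1193]
```

The cover opening measures about −1 mm, so it is shut within measuring error. The robot is clear, so I'm handing in.

Run:
```python
from station import manip
print(manip.sign_off())
```

```text
the job is handed in; nothing more can be done
None
```

The stopwatch is in the case, flat on its back with the dial up, and the cover is shut. I handed the job in at about 19.6 s of the 70 s; `sign_off` gives no verdict.

**What I did:** I drew the cover back by its batten and lifted the watch from the cradle by its crown. I pivoted it down onto its back on the felt pad, let go, and took it again by the rim. I then lowered it level into the case until it touched the floor, let go, and pulled the cover shut.

**Last checks:**
- **On the pad:** it lay flat about 18 mm from the middle, released.
- **In the case:** before the cover closed, it lay about 21 mm to the −x side of the middle and 2 mm off in y. Nothing in the picture taken after the hand opened suggested a tilt. I could not see it again once the cover was shut.
- **Cover:** the force rose to 19 N at its stop, and the picture put the opening at −1 mm, which is zero within the 2 mm calibration.
- **Other objects:** in the last scene view the balls, bails box and paperweight appear where they were. The hand is clear, with force readings near zero.

**What went wrong or differed:**
- **Batten grip:** my first try closed just above the batten, so I had to lower the hand and grip again.
- **Tool tilt:** the hand slowly tilted to about 0.17 rad over the run, so I allowed for it in each move. It tilted mostly about the line of the jaws, and the watch was still set down level.
- **Watch position on the pad:** my automatic circle fit (0.521, 0.001) disagreed with the position read by hand from the picture (0.539, −0.008). I used the hand reading, and the grasp confirmed it.

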